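Seat the casting frame on its locating pins

ROBOT

A 6-joint arm with a two-finger parallel gripper is mounted at the origin on a cart in front of the work surface, level with it; the furniture and walls round the work are solid. World frame = base frame: x ahead of the robot, y to its left, z up, the work surface at z = 0. Lengths are in m, angles in rad, forces in N, time in s.
With the tool pointing down it reaches from about 0.15 to 0.775 m from the base axis. Payload 6.1 kg.
Tool frame: the origin (TCP) lies between the finger pads; the fingertips stand env.finger_overhang ahead of it and the grasp point (between the pads) lies 2 mm behind it (env.finger_overhang is the distance from the TCP to the fingertips, in m); z points along the fingers, y is the direction in which the jaws open and shut (so a half turn about z gives the same grasp; the last joint's range is limited). The gripper opens to 85 mm and grips with 20 to 120 N. Pads are 22 mm wide; open, the fingers measure 114 mm over their backs; the gripper's body (76 mm by 85 mm) begins 54 mm behind the grasp point. The pads swing forward as they close: fully open they stand 13 mm farther back than shut.
Start: joints at [-1.147, 0.126, -0.04, 1.405, 0, 1.571], TCP at [0.216, -0.479, 0.248] pointing down, gripper open.
Joint ranges: [-2.72, 2.72], [-0.95, 1.95], [-1.27, 1.35], [-1.78, 2.02], [-1.46, 1.47], [-3.14, 3.14]. Speed limits (rad/s): [2.39, 2.39, 3.01, 3.14, 3.14, 3.14].

INTERFACE

Orientations are given as a unit quaternion [w, x, y, z].
In Python, from station import monitor, imaging, job_done, env gives the robot as it stands.
- The arm moves only by the shell command python3 -m inch 'ROWS' [FORCE]. ROWS is a JSON object of lists of equal length, an entry for each row: "gripper": the finger opening in mm, from 0 to 85.4; "offset": the shift along the tool's x, y, z in mm, a list of three; "turn": the turn, a rotation vector about the tool's x, y, z in degrees, a list of three. In form: {"gripper": [gripper, ...], "offset": [[tx, ty, tz], ...], "turn": [[ax, ay, az], ...]}. A call has 1 to 5 rows; each row shifts and turns the commanded pose from where the row before left it, along the tool's axes as they then stand; what a row does not reach is not made up. A row lasts 1/12 s, in which the tool goes at most 41.7 mm and 7.16 degrees, less where a joint would pass 70% of its speed; a pose out of reach is approached as far as the arm can. A call is refused whole if a number of a shift passes 41.7 or a number of a turn 7.16, either way. A call with a gripper value outside its range is refused whole. The fingers move at their own pace and stop on an object; FORCE is the grip in N (left out, the last holds). Time passes only in rows, so rows that do not move let the fingers close. It gives the time, the measured TCP pose, the force and the opening at its end, in the units of the state.
- monitor.get_obs(): the state, without advancing time (a new reading comes with each control period).
- imaging.capture(name): name is "scene" or "side" or "wrist"; returns (picture, depth): 400x640x3 uint8, red, green, blue; 400x640 float32, m along the optical axis (not along the pixel's ray), 0 where there is no reading.
- imaging.calibration(name): a dict with "K" (3x3 intrinsics, pixels), "R" (3x3) and "t" (3): a world point X has camera coordinates R X + t. Camera axes: x right, y down, z forward; pixel columns grow to the right and rows downward; lengths in m; the calibration is good to about 2 mm. A picture is of the moment at which its call begins: read the wrist's pose just before it. calibration takes no time and is no camera call; for the wrist camera it gives the pose at the moment of the call.
- job_done(): hands the job in, once; it reports no verdict.
The state is a dict: "time_s": time; "qpos": joint angles; "dq": joint speeds; "joint_torque": joint torques, N m; "eef_pos": TCP position; "tcp_rot": TCP orientation; "ft_force": force on the tool from outside, world axes, zero at the start; "wrist_torque": the same for the moment, N m; "gripper_width": opening from 0.0 (shut) to 1.0 (fully open).
Only numpy, scipy, OpenCV 4.12 (cv2) and the standard library are available. Lean on these libraries where they do the work, as an engineer would, in place of code of your own. Each camera call takes 0.05 s, during which the arm holds its last target.

TASK

The aluminium casting frame lies askew on its wooden mould base, riding up on the two steel locating pins. Nudge it sideways with the fingertips or the outside of the fingers until both of its holes drop over the two pins and it lies flat on the base, then come away from it. Push it only, do not pick the frame up, and leave the jars and other things round it where they are.

Things in the scene. Friction and masses are not known exactly. Their poses are not given: they have to be found in the camera images.
- mould_base: beech mould base, fixed, 10 mm thick. Origin: on its underside (table height), below the centre of the seated frame; the board spans x -75 to +50, y -75 to +75 mm in its own axes. +x points roughly away from the robot, +y to its left. Two 8 mm pins at x +14, y +40 and -40 mm. The frame is seated when its origin is at (0, 0, 10 mm) here with the same yaw
- mould_frame: loose aluminium frame plate 90 x 120 x 8 mm (x, y, z), 0.15 to 0.31 kg, with a window; origin at centre of underside; centre of mass at x +3 mm. Starts on the two pin tops with its -x edge down on the board (tilted about 6 degrees), 8 to 18 mm too far to the base's -x, up to 15 mm off in y and 10 degrees in yaw. Slides at 1 to 2 N; drops level when both holes meet the pins
- pin_left (a point): top of the pin on the base's +y side: steel, 8 mm diameter, rounded top, 6 mm out of the board, so 16 mm above the table
- pin_right (a point): top of the pin on the base's -y side: steel, 8 mm diameter, rounded top, 6 mm out of the board, so 16 mm above the table
- hole_left (a point): centre of the frame's +y hole, at the underside of the frame: 11 mm diameter, right through (1.5 mm play all round), at the frame's x +14, y +40 mm; belongs on pin_left
- hole_right (a point): centre of the frame's -y hole, at the underside of the frame: 11 mm diameter, right through (1.5 mm play all round), at the frame's x +14, y -40 mm; belongs on pin_right
- jar_1: bystander: small jar with white cap, 34 x 34 x 42 mm, origin under its centre, 95 to 120 mm beyond the base's origin (+x of the base); leave it
- jar_4: bystander: small jar with white cap, 34 x 34 x 45 mm, origin under its centre, beside jar_1 on its -y side; leave it
- blank_round_1: bystander: round beech disc, 65 mm wide, 8 mm thick, origin under its centre, lying 155 to 175 mm to the base's -x; leave it
- eraser: bystander: eraser 18 x 40 x 11 mm, origin under its centre, lying 145 to 170 mm to the base's -x; leave it
- pot_white: bystander: white plastic pot 47 mm wide, 36 mm high, origin under its centre, at the base's -x, -y corner; leave it

How it is judged:
At the end, for the whole second after the job is handed in: Each hole's centre is within 3 mm (horizontally) of its pin's axis, the frame's underside is within 1.5 mm of the board's top, the frame is tilted less than 0.03 rad and is at rest (horizontal distance between hole_left and pin_left below 0.003 m and horizontal distance between hole_right and pin_right below 0.003 m and z of mould_frame in the frame of mould_base below 0.0115 m and angle between mould_frame's own z axis and vertical below 0.03 rad and linear speed of mould_frame below 0.01 m/s); the robot touches nothing.
It fails at once if the frame is lifted, carried or flipped instead of pushed (its centre more than 15 mm above the seated height, or tilted more than 20 degrees) (height (world z) of mould_frame above 0.025 m or angle between mould_frame's own z axis and vertical above 0.35 rad).
It fails at once if a bystander is shoved by more than 20 mm, or lifted (distance of any of jar_1, jar_4, blank_round_1, eraser, pot_white from where it was at the start of the episode above 0.02 m).
It also fails if it takes over 61 s, if anything falls off the work surface, if the arm or the gripper's body presses on something with over 40 N, if the wrist force passes 120 N, or if a joint passes its speed limit or range.

## Working session

There is one attempt and no reset: what is moved stays moved. The work goes in short steps, Python scripts to look and compute and a shell command to move; the robot and the scene stay as the last step left them, time stands still between calls to the robot, and variables do not carry over. Pictures are saved under pics/ and viewed, and the job is handed in when it is done.

```bash
ls; mkdir -p pics
cat > h.py <<'E'
from station import monitor, imaging, job_done, env
import numpy as np, cv2
def snap(n,f):
    c=imaging.calibration(n); im,d=imaging.capture(n); cv2.imwrite('pics/'+f+'.png',im[:,:,::-1]); np.savez('pics/'+f+'.npz',im=im,d=d,**{k:np.array(c[k]) for k in 'KRt'}); return im,d,c
def ray(c,uv,z):
    K,R,t=[np.array(c[k]) for k in 'KRt']; o=-R.T@t
    uv=np.atleast_2d(uv).astype(float); v=np.c_[uv,np.ones(len(uv))]@np.linalg.inv(K).T@R
    return o+v*((z-o[2])/v[:,2])[:,None]
def proj(c,X):
    K,R,t=[np.array(c[k]) for k in 'KRt']; p=np.atleast_2d(X)@R.T+t; q=p@K.T; return q[:,:2]/q[:,2:]
E
python3 - <<'E'
from h import *
print(monitor.get_obs(), env.finger_overhang)
for n in ['scene','side','wrist']:
    im,d,c=snap(n,n+'0'); print(n,-np.array(c['R']).T@c['t'])
E
```

```text
pics
{'time_s': 0.0, 'qpos': array([-1.14702708e+00,  1.26402706e-01, -4.06021146e-02,  1.40537644e+00,
       -7.27656782e-06,  1.57080525e+00]), 'dq': array([ 0.00015186, -0.00092657, -0.00013818,  0.00121778,  0.0011608 ,
       -0.00187999]), 'joint_torque': array([ 1.54406989e-04, -4.35918653e+01,  3.52920628e+01,  1.73145410e-02,
       -8.23417759e-05, -6.48557304e-06]), 'eef_pos': array([ 0.21572715, -0.47822841,  0.24751922]), 'tcp_rot': array([-7.73980567e-04,  9.77636940e-01,  2.10298324e-01, -1.70218776e-04]), 'ft_force': array([ 0.76268488, -0.3622798 , -0.02209547]), 'wrist_torque': array([ 0.03671766, -0.01452745,  0.01265534]), 'gripper_width': 1.0026167597463191} 0.017
scene [0.11320326 0.38170106 0.63709131]
side [ 0.60341214 -0.95416572  0.57253714]
wrist [ 0.28996264 -0.4442315   0.37294252]
```

View pics/scene0.png

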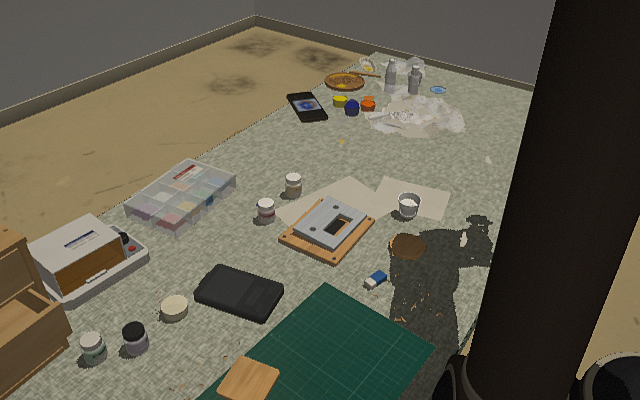

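View pics/side0.png

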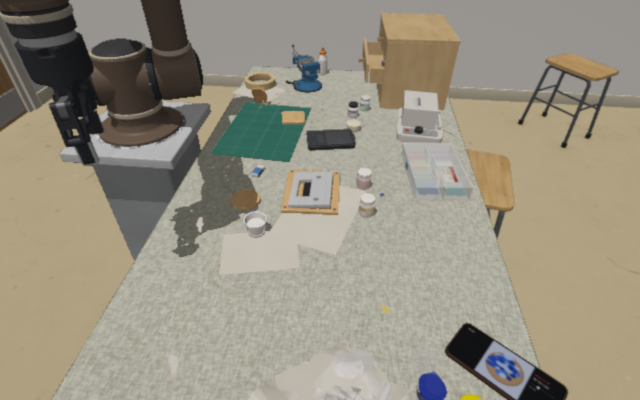

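View pics/wrist0.png

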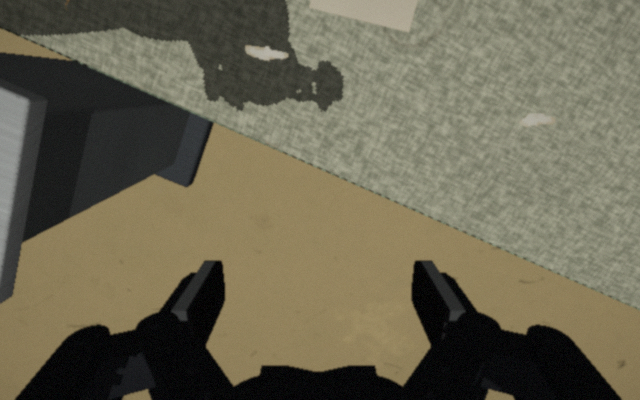

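```bash
python3 - <<'E'
from h import *
c=imaging.calibration('scene'); s=imaging.calibration('side')
print(ray(c,[[279,237],[338,263],[374,208],[370,210],[325,249]],.01).round(3))
print(ray(s,[[283,210],[338,213],[340,172],[289,171]],.01).round(3))
a=np.load('pics/scene0.npz'); 
w=imaging.calibration('wrist');print(np.array(w['R']).T[:,2], np.array(w['R']))
E
python3 - <<'E'
import cv2
a=cv2.imread('pics/scene0.png')[160:280,240:440]
b=cv2.imread('pics/side0.png')[150:245,220:390]
cv2.imwrite('pics/s0z.png',cv2.resize(a,(800,480),interpolation=2))
cv2.imwrite('pics/d0z.png',cv2.resize(b,(800,447),interpolation=2))
E
```

```text
[[ 0.576 -0.175  0.01 ]
 [ 0.45  -0.18   0.01 ]
 [ 0.477 -0.353  0.01 ]
 [ 0.48  -0.342  0.01 ]
 [ 0.489 -0.197  0.01 ]]
[[ 0.467 -0.33   0.01 ]
 [ 0.585 -0.327  0.01 ]
 [ 0.58  -0.179  0.01 ]
 [ 0.458 -0.188  0.01 ]]
[-0.28873559 -0.12944771 -0.94861744] [[ 4.11196307e-01 -9.11546491e-01 -7.68915316e-04]
 [-8.64609366e-01 -3.90290002e-01  3.16424332e-01]
 [-2.88735589e-01 -1.29447705e-01 -9.48617442e-01]]
```

View pics/s0z.png

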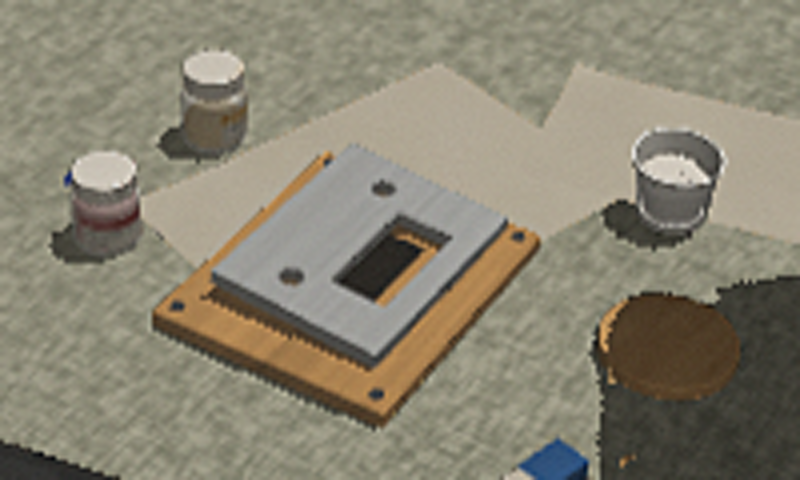

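View pics/d0z.png

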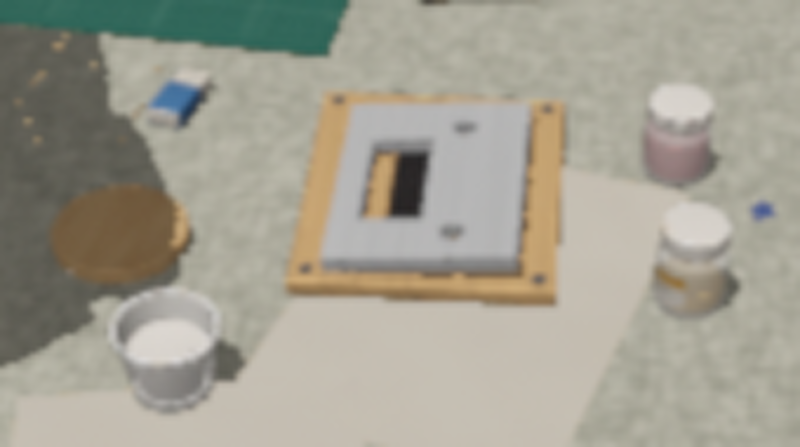

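```bash
python3 -m inch '{"gripper":[40,40,40,40,40],"offset":[[36,-8,0],[36,-8,0],[36,-8,0],[36,-8,0],[36,-8,0]],"turn":[[0,0,0],[0,0,0],[0,0,0],[0,0,0],[0,0,0]]}'
python3 -m inch '{"gripper":[40,40,40,40,40],"offset":[[36,-8,0],[36,-8,0],[36,-8,0],[36,-8,0],[33,-6,0]],"turn":[[0,0,0],[0,0,0],[0,0,0],[0,0,0],[0,0,0]]}'
python3 -m inch '{"gripper":[40,40,40,40,40],"offset":[[0,0,0],[0,0,0],[0,0,0],[0,0,0],[0,0,0]],"turn":[[0,0,6],[0,0,6],[0,0,6],[0,0,4],[0,0,0]]}'
python3 - <<'E'
from h import *
import time
o=monitor.get_obs(); print(o['eef_pos'],o['tcp_rot'],o['time_s'])
im,d,c=snap('wrist','w1'); snap('scene','s1')
E
```

```text
time_s: 0.57
eef_pos: [0.3645, -0.3668, 0.2481]
tcp_rot: [-0.0, 0.978, 0.21, -0.0]
ft_force: [-0.2, -1.0, 1.1]
gripper_width: 0.467
time_s: 0.98
eef_pos: [0.5106, -0.2589, 0.248]
tcp_rot: [-0.0, 0.978, 0.211, -0.0]
ft_force: [0.7, -0.5, -1.2]
gripper_width: 0.472
time_s: 1.4
eef_pos: [0.5092, -0.2604, 0.2478]
tcp_rot: [-0.0, 1.0, 0.019, -0.0]
ft_force: [0.1, -0.7, 0.1]
gripper_width: 0.472
[ 0.5092395  -0.2604004   0.24783658] [-2.00855466e-04  9.99814434e-01  1.92586838e-02 -4.01063072e-04] 1.4
```

View pics/w1.png

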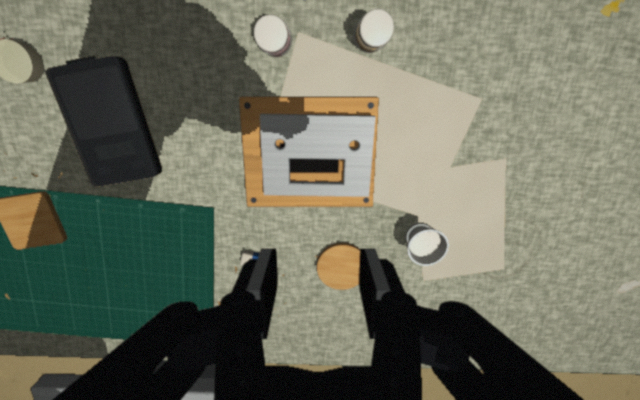

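Run:
```python
import cv2
a=cv2.imread('pics/w1.png')[85:220,230:390]
cv2.imwrite('pics/w1z.png',cv2.resize(a,(800,675),interpolation=2)[:600])
```

```text
(no output)
```

View pics/w1z.png

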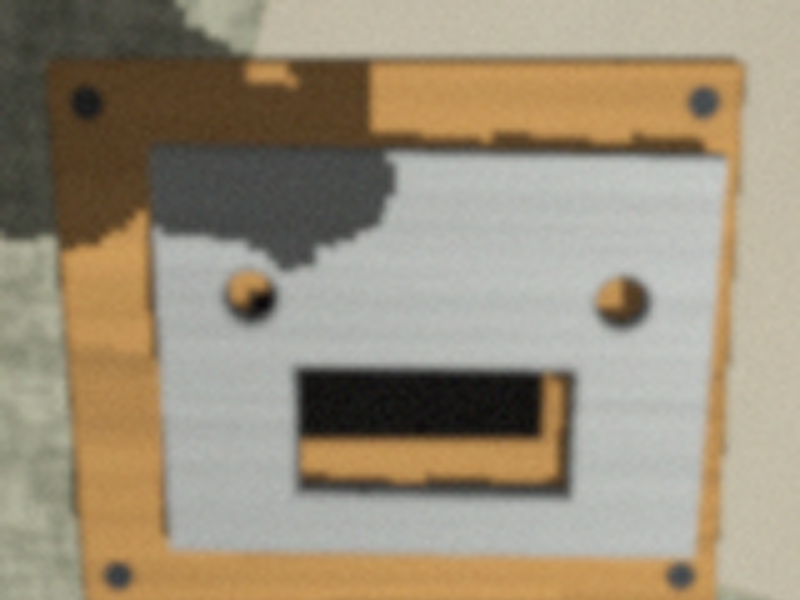

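```bash
cat > m.py <<'E'
from h import *
def rep(name,screws,holes,fc,zs=.01,zh=.024,zf=None):
    a=np.load('pics/'+name+'.npz'); c={k:a[k] for k in 'KRt'}
    S=ray(c,screws,zs)[:,:2]; H=ray(c,holes,zh)[:,:2]   # screws order: +x+y,+x-y,-x+y,-x-y
    print('screws',(S*1e3).round(1).tolist())
    dx=S[0]+S[1]-S[2]-S[3]; dy=S[0]+S[2]-S[1]-S[3]
    y1=np.arctan2(dx[1],dx[0]); y2=np.arctan2(-dy[0],dy[1]); yaw=(np.linalg.norm(dx)*y1+np.linalg.norm(dy)*y2)/(np.linalg.norm(dx)+np.linalg.norm(dy))
    B=np.array([[np.cos(yaw),-np.sin(yaw)],[np.sin(yaw),np.cos(yaw)]])
    o=S.mean(0)+B@[.0125,0]
    print('base',o.round(4),'yaw',np.degrees([yaw,y1,y2]).round(2),'spacing',np.linalg.norm(dx)/2,np.linalg.norm(dy)/2)
    h=(H-o)@B*1e3; print('holes in base mm',h.round(1).tolist(),'err',(h-[[14,40],[14,-40]]).round(1).tolist(),'yaw',np.degrees(np.arctan2(-(h[0]-h[1])[0],(h[0]-h[1])[1])).round(2))
    if fc is not None:
        F=np.array([ray(c,p,z)[0,:2] for p,z in zip(fc,zf)]); print('frame corners base mm',((F-o)@B*1e3).round(1).tolist(),'world',F.round(4).tolist())
    return o,yaw
E
python3 - <<'E'
from m import *
f=lambda L:[((u+.5)/5-.5+230,(v+.5)/5-.5+85) for u,v in L]
o,y=rep('w1',f([(87,101),(704,101),(118,575),(680,575)]),f([(250,297),(621,301)]),f([(150,147),(726,155),(168,548),(695,557)]),zf=[.027,.027,.018,.018])
a=np.load('pics/w1.npz'); c={k:a[k] for k in 'KRt'}
print(ray(c,f([(50,60),(743,62)]),.01))
# screws height from scene view: project
s=np.load('pics/s1.npz'); s={k:s[k] for k in 'KRt'}
P=ray(c,f([(87,101),(704,101),(118,575),(680,575)]),.01);print(proj(s,P))
print(ray(c,[[427,245]],.036))
print(ray(c,[[272,34],[377,27]],.043))
E
python3 - <<'E'
import cv2
a=cv2.imread('pics/s1.png')[180:280,260:400]
cv2.imwrite('pics/s1z.png',cv2.resize(a,(800,571),interpolation=2))
E
```

```text
screws [[571.3, -181.5], [576.4, -313.4], [464.3, -185.6], [469.4, -317.3]]
base [ 0.5328 -0.249 ] yaw [2.18 2.14 2.21] spacing 0.1070737893930698 0.13190838015763648
holes in base mm [[1.4, 31.0], [0.6, -48.2]] err [[-12.6, -9.0], [-13.4, -8.2]] yaw -0.59
frame corners base mm [[32.7, 50.1], [31.1, -68.5], [-56.8, 52.5], [-58.9, -67.9]] world [[0.5636, -0.1977], [0.5665, -0.3162], [0.474, -0.1987], [0.4765, -0.319]]
[[ 0.57937171 -0.17392762  0.01      ]
 [ 0.58463003 -0.3209413   0.01      ]]
[[283.21506759 235.99023114]
 [321.51158158 200.05705881]
 [333.00518751 258.05312207]
 [368.43358747 218.55416529]]
[[ 0.42610869 -0.38770337  0.036     ]]
[[ 0.63619184 -0.21299932  0.043     ]
 [ 0.64558985 -0.30812712  0.043     ]]
```

View pics/s1z.png

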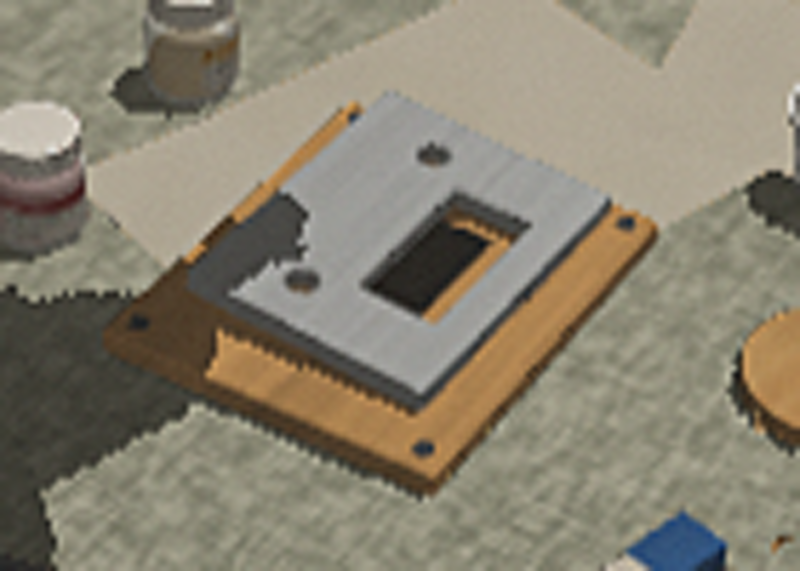

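```bash
python3 -m inch '{"gripper":[0,0,0,0,0],"offset":[[7,30,0],[7,30,0],[0,24,0],[0,0,35],[0,0,35]],"turn":[[0,0,0],[0,0,0],[0,0,0],[0,0,0],[0,0,0]]}' 40
python3 -m inch '{"gripper":[0,0,0,0,0],"offset":[[0,0,35],[0,0,35],[0,0,30],[0,0,20],[0,0,0]],"turn":[[0,0,0],[0,0,0],[0,0,0],[0,0,0],[0,0,0]]}'
python3 - <<'E'
from h import *
o=monitor.get_obs(); print(o['eef_pos'],o['tcp_rot'],o['time_s'],o['ft_force'],o['gripper_width'])
snap('side','d2'); snap('wrist','w2');s=snap('scene','s2')
a=cv2.imread('pics/d2.png')[120:260,220:420]; cv2.imwrite('pics/d2z.png',cv2.resize(a,(800,560),interpolation=2))
c=imaging.calibration('side'); print(proj(c,o['eef_pos']+[[0,0,-.017],[0,0,0]]))
E
```

```text
time_s: 1.92
eef_pos: [0.5278, -0.3466, 0.1793]
tcp_rot: [0.002, 1.0, 0.02, 0.002]
ft_force: [0.2, 0.1, 0.7]
gripper_width: -0.001
time_s: 2.33
eef_pos: [0.5236, -0.3423, 0.0529]
tcp_rot: [-0.002, 1.0, 0.021, -0.004]
ft_force: [-0.3, 0.2, 0.5]
gripper_width: 0.004
[ 0.52362844 -0.3423418   0.05292324] [-0.00243771  0.99977872  0.02058688 -0.00357096] 2.3333 [-0.29555097  0.23073193  0.4868786 ] 0.0035310410207890115
[[308.34577082 206.52088702]
 [308.26389327 200.21147982]]
```

View pics/d2z.png

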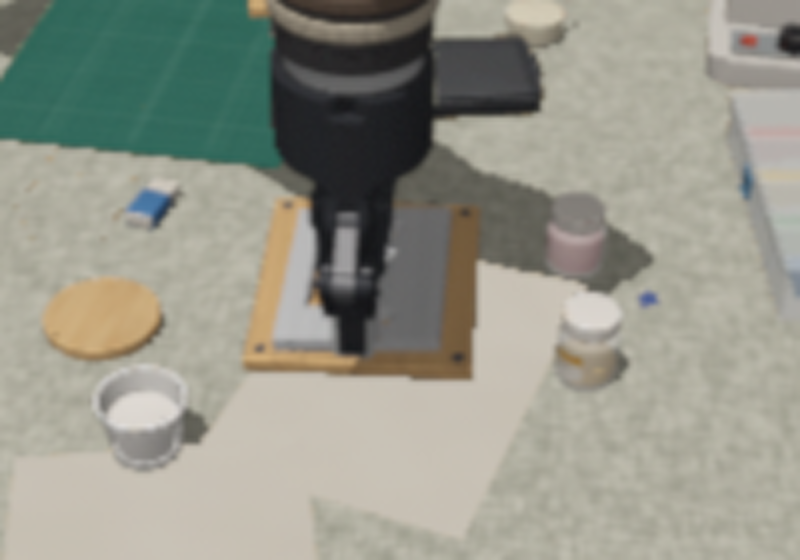

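View pics/w2.png

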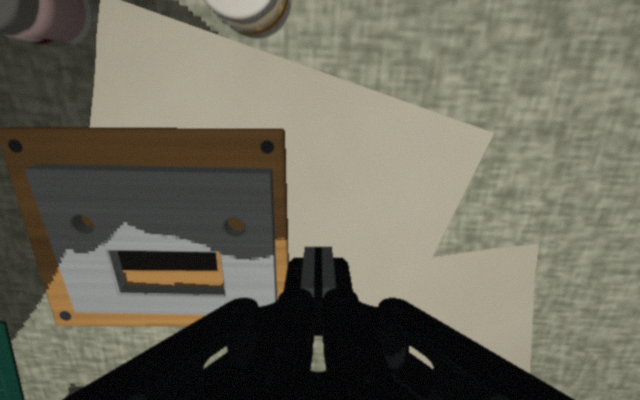

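```bash
python3 -m inch '{"gripper":[0,0,0,0],"offset":[[0,0,12],[0,0,11],[0,0,0],[0,-8,0]],"turn":[[0,0,0],[0,0,0],[0,0,0],[0,0,0]]}'
python3 -m inch '{"gripper":[0,0,0],"offset":[[0,0,0],[0,-3,0],[0,0,0]],"turn":[[0,0,0],[0,0,0],[0,0,0]]}'
python3 - <<'E'
from h import *
o=monitor.get_obs(); print(o['eef_pos'],o['tcp_rot'],o['time_s'],o['ft_force'],o['gripper_width'])
snap('side','d3'); snap('wrist','w3')
a=cv2.imread('pics/d3.png')[160:230,260:360]; cv2.imwrite('pics/d3z.png',cv2.resize(a,(800,560),interpolation=2))
E
```

```text
time_s: 2.82
eef_pos: [0.5259, -0.3365, 0.0347]
tcp_rot: [-0.0, 1.0, 0.019, -0.0]
ft_force: [0.4, 0.5, 0.2]
gripper_width: 0.0
time_s: 3.07
eef_pos: [0.5264, -0.3325, 0.0358]
tcp_rot: [0.0, 1.0, 0.02, 0.0]
ft_force: [-0.1, -0.7, 0.9]
gripper_width: -0.002
[ 0.52635777 -0.33251835  0.03579797] [9.40817254e-05 9.99795474e-01 2.02221415e-02 2.59022131e-04] 3.0667 [-0.121242   -0.72144704  0.85234389] -0.0023250560164026807
```

View pics/d3z.png

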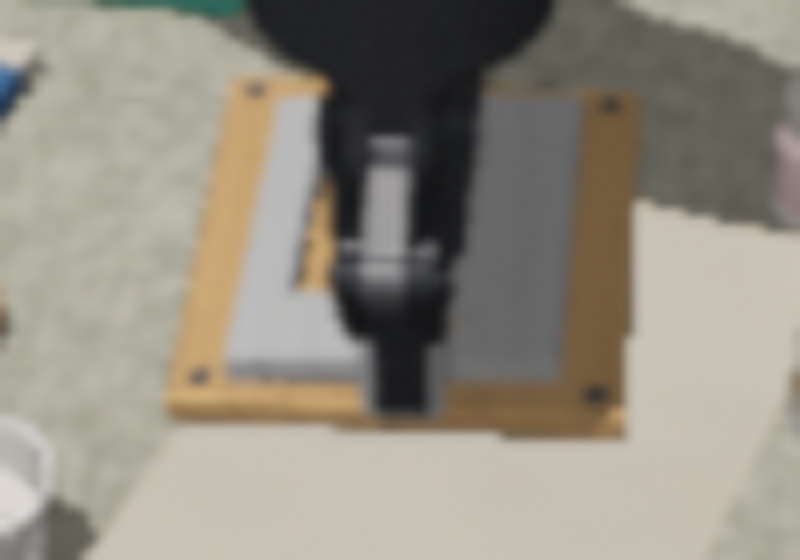

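View pics/w3.png

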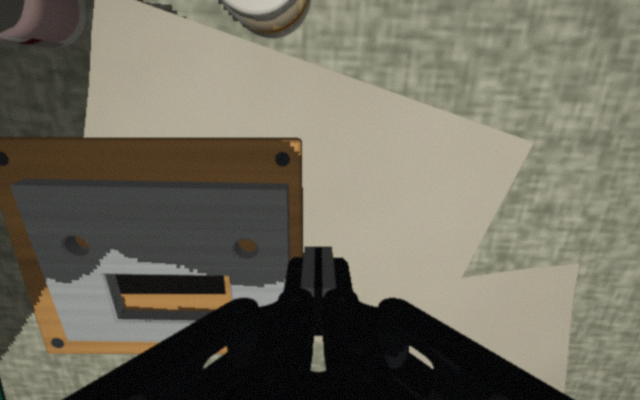

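```bash
python3 -m inch '{"gripper":[0,0,0,0,0],"offset":[[0,0,4],[0,-3,0],[0,-3,0],[0,-2,0],[0,0,0]],"turn":[[0,0,0],[0,0,0],[0,0,0],[0,0,0],[0,0,0]]}'
python3 -m inch '{"gripper":[0,0,0,0],"offset":[[0,-2,0],[0,-2,0],[0,0,0],[0,0,0]],"turn":[[0,0,0],[0,0,0],[0,0,0],[0,0,0]]}'
python3 - <<'E'
from h import *
o=monitor.get_obs(); print(o['eef_pos'],o['tcp_rot'],o['time_s'],o['ft_force'],o['gripper_width'])
snap('wrist','w4')
a=cv2.imread('pics/w4.png')[120:380,0:360]; cv2.imwrite('pics/w4z.png',cv2.resize(a,(792,572),interpolation=2))
E
```

```text
time_s: 3.58
eef_pos: [0.5257, -0.3245, 0.0313]
tcp_rot: [-0.0, 1.0, 0.02, -0.0]
ft_force: [0.7, -0.9, -0.8]
gripper_width: 0.002
time_s: 3.92
eef_pos: [0.5257, -0.3208, 0.0313]
tcp_rot: [-0.0, 1.0, 0.02, 0.0]
ft_force: [-0.1, -0.4, -0.9]
gripper_width: 0.002
[ 0.52565398 -0.32081052  0.03132613] [-1.28119627e-04  9.99799770e-01  2.00100850e-02  2.04501860e-05] 3.9167 [-0.11898908 -0.42449975 -0.88018259] 0.0018241078464327455
```

View pics/w4z.png

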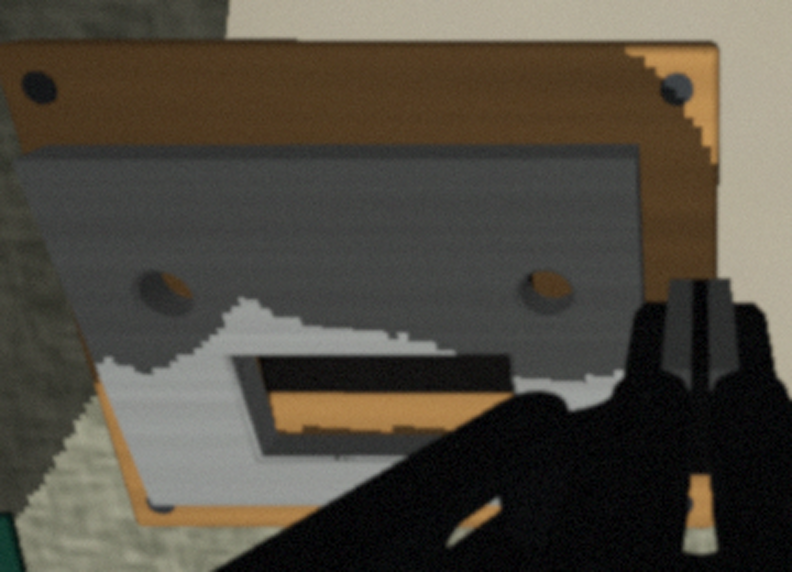

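```bash
cat >> m.py <<'E'
def rep2(name,sc,off,screws,holes,zh=.024):
    f=lambda L:[((u+.5)/sc-.5+off[0],(v+.5)/sc-.5+off[1]) for u,v in L]
    a=np.load('pics/'+name+'.npz'); c={k:a[k] for k in 'KRt'}
    S=ray(c,f(screws),.01)[:,:2]; H=ray(c,f(holes),zh)[:,:2]
    d=S[0]-S[1]; yaw=np.arctan2(-d[0],d[1]); B=np.array([[np.cos(yaw),-np.sin(yaw)],[np.sin(yaw),np.cos(yaw)]])
    o=S.mean(0)-B@[.041,0]
    h=(H-o)@B*1e3; print('base',o.round(4),'yaw',np.degrees(yaw).round(2),'sp',np.linalg.norm(d).round(4),'hole err',(h-[[14,40],[14,-40]]).round(1).tolist(),'sp',np.linalg.norm(h[0]-h[1]).round(1),'yaw',np.degrees(np.arctan2(-(h[0]-h[1])[0],(h[0]-h[1])[1])).round(2))
    e=(monitor.get_obs()['eef_pos'][:2]-o)@B*1e3; print('tcp in base',e.round(1))
E
python3 - <<'E'
from m import *
rep2('w4',2.2,(0,120),[(40,88),(677,89)],[(164,292),(546,291)])
E
```

```text
base [ 0.5325 -0.2491] yaw 2.2 sp 0.1318 hole err [[-12.7, -0.4], [-12.3, 1.0]] sp 78.7 yaw 0.26
tcp in base [ -9.6 -71.4]
```

```bash
python3 -m inch '{"gripper":[0,0,0,0,0],"offset":[[0,8,0],[0,8,0],[0,0,30],[0,0,0],[0,0,0]],"turn":[[0,0,0],[0,0,0],[0,0,0],[0,0,0],[0,0,0]]}' >/dev/null 2>&1 --help
python3 - <<'E'
from h import *
o=monitor.get_obs(); print(o['eef_pos'],o['time_s'],o['ft_force'])
E
```

```text
[ 0.52565305 -0.32087014  0.03133566] 3.9667 [ 0.1084513  -0.05823571 -1.10742823]
```

My last command had the wrong z sign (+z is down). It was refused and nothing moved, so I'm resending it with the sign corrected.

```bash
python3 -m inch '{"gripper":[0,0,0,0,0],"offset":[[0,8,0],[0,6,0],[0,0,-30],[0,0,-35],[0,0,-35]],"turn":[[0,0,0],[0,0,0],[0,0,0],[0,0,0],[0,0,0]]}'
python3 -m inch '{"gripper":[0,0,30,30,30],"offset":[[-20,-30,-15],[-20,-30,0],[-14,-25,0],[0,0,0],[0,0,0]],"turn":[[0,0,0],[0,0,0],[0,0,0],[0,0,0],[0,0,0]]}'
python3 - <<'E'
from h import *
o=monitor.get_obs(); print(o['eef_pos'],o['tcp_rot'],o['time_s'],o['ft_force'],o['gripper_width'])
snap('wrist','w5')
E
```

```text
time_s: 4.38
eef_pos: [0.5254, -0.3355, 0.1315]
tcp_rot: [-0.001, 1.0, 0.02, -0.001]
ft_force: [0.4, -0.5, -0.2]
gripper_width: 0.001
time_s: 4.8
eef_pos: [0.4685, -0.252, 0.147]
tcp_rot: [0.0, 1.0, 0.02, 0.0]
ft_force: [-0.3, 0.1, 0.5]
gripper_width: 0.353
[ 0.46854975 -0.25203734  0.14696258] [3.40824682e-04 9.99794808e-01 2.02488931e-02 4.55784538e-04] 4.8 [-0.3187945   0.10066868  0.53025776] 0.3532134096281858
```

View pics/w5.png

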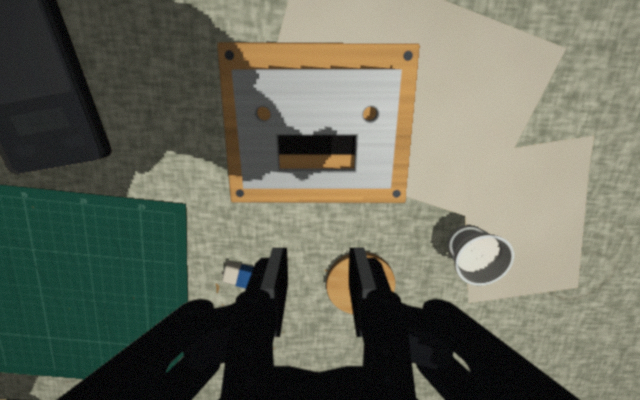

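Run:
```python
import cv2
a=cv2.imread('pics/w5.png')[35:185,215:425]
cv2.imwrite('pics/w5z.png',cv2.resize(a,(798,570),interpolation=2))
```

```text
(no output)
```

View pics/w5z.png

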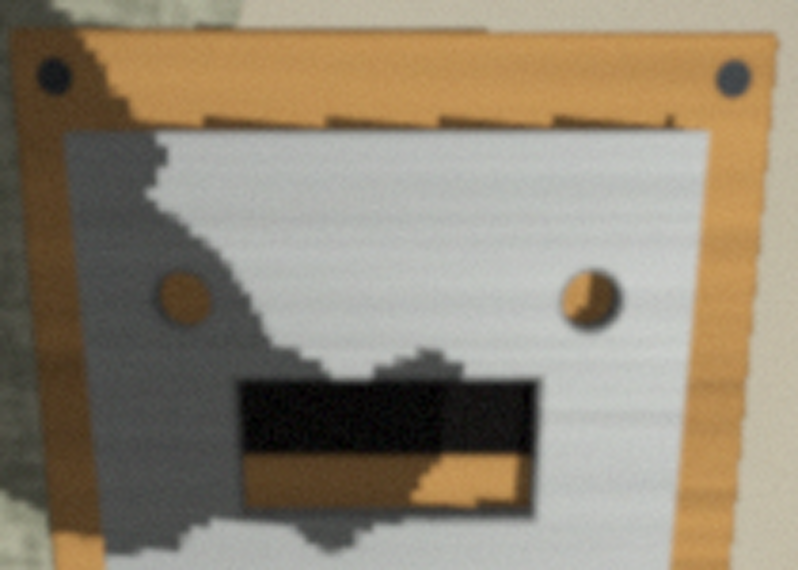

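Run:
```python
from m import *
for l in (182,184): rep2('w5',3.8,(215,35),[(54,76),(733,78)],[(l,299),(591,300)])
o,y=rep('w5',[((54.5)/3.8-.5+215,76.5/3.8-.5+35),(733.5/3.8-.5+215,78.5/3.8-.5+35),(239.5,193.5),(396.5,193.5)],[(182/3.8+214.6,299/3.8+34.6),(591.5/3.8+214.5,34.6+300/3.8)],[(66/3.8+214.6,130/3.8+34.6),(710/3.8+214.6,130/3.8+34.6)],zf=[.027,.027])
```

```text
base [ 0.5328 -0.2491] yaw 2.17 sp 0.1319 hole err [[-14.0, 1.0], [-14.0, 1.6]] sp 79.4 yaw 0.01
tcp in base [-63.7  -1.3]
base [ 0.5328 -0.2491] yaw 2.17 sp 0.1319 hole err [[-14.0, 0.6], [-14.0, 1.6]] sp 79.0 yaw 0.01
tcp in base [-63.7  -1.3]
screws [[571.2, -181.6], [576.2, -313.5], [463.8, -185.7], [469.1, -317.8]]
base [ 0.5326 -0.2492] yaw [2.24 2.25 2.23] spacing 0.10737095242893192 0.13206263972915566
holes in base mm [[0.2, 41.0], [0.2, -38.3]] err [[-13.8, 1.0], [-13.8, 1.7]] yaw -0.06
frame corners base mm [[30.6, 60.3], [30.8, -58.2]] world [[0.5608, -0.1877], [0.5656, -0.3061]]
```

```bash
python3 -m inch '{"gripper":[60,60,60,60,60],"offset":[[-18,0,0],[0,0,35],[0,0,35],[0,0,30],[0,0,0]],"turn":[[0,0,0],[0,0,0],[0,0,0],[0,0,0],[0,0,0]]}'
python3 - <<'E'
from h import *
o=monitor.get_obs(); print(o['eef_pos'],o['tcp_rot'],o['time_s'],o['ft_force'],o['gripper_width'])
snap('side','d6'); snap('wrist','w6');s=snap('scene','s6')
a=cv2.imread('pics/d6.png')[130:240,230:390]; a=cv2.resize(a,(800,550),interpolation=2)
c=imaging.calibration('side'); 
R=np.array([0.9992,.0387])
cv2.imwrite('pics/d6z.png',a)
for dz in (0,-.017): print(((proj(c,o['eef_pos']+[0,0,dz])-[230,130])*5).round())
a=cv2.imread('pics/s6.png')[170:280,260:420]; a=cv2.resize(a,(800,550),interpolation=2); cv2.imwrite('pics/s6z.png',a)
E
```

```text
time_s: 5.27
eef_pos: [0.448, -0.2523, 0.0405]
tcp_rot: [-0.002, 1.0, 0.019, -0.004]
ft_force: [-1.5, 0.4, 0.0]
gripper_width: 0.705
[ 0.44803639 -0.25229104  0.04045515] [-0.00222851  0.99980201  0.01937293 -0.00395782] 5.2667 [-1.51738509  0.42052547  0.04714631] 0.7051103664837889
[[248. 232.]]
[[250. 262.]]
```

View pics/d6z.png

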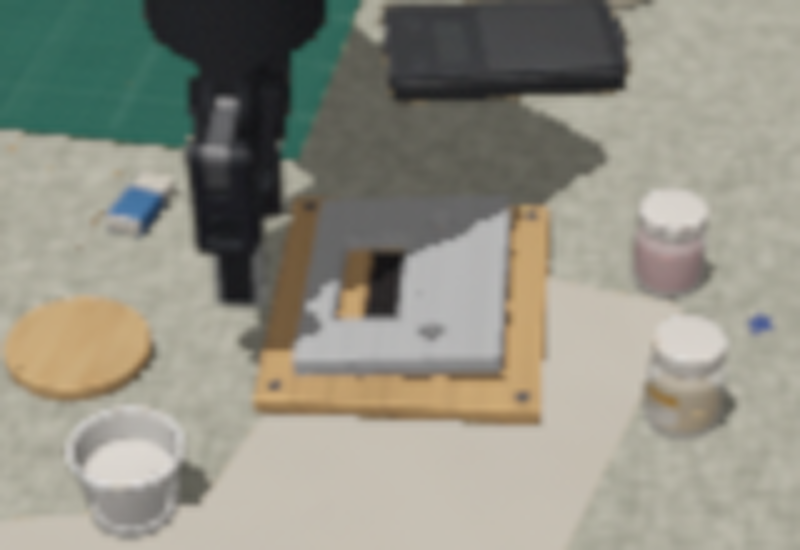

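View pics/s6z.png

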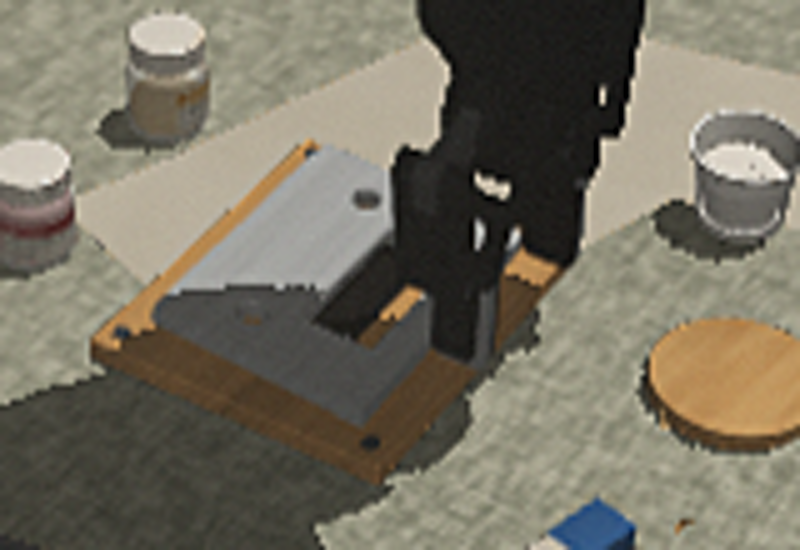

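View pics/w6.png

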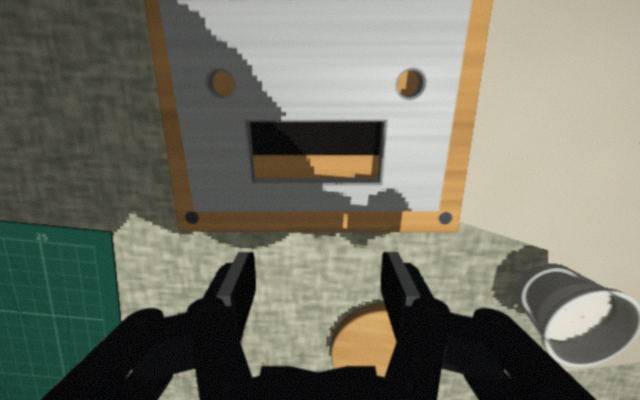

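Run:
```python
from h import *
c=imaging.calibration('side');s=imaging.calibration('scene')
for z in (.015,.02,.025,.03,.035): print(z,ray(c,[[277,189.8]],z)[0].round(4),ray(s,[[350,241.2]],z)[0].round(4))
```

```text
0.015 [ 0.4436 -0.2693  0.015 ] [ 0.4607 -0.2358  0.015 ]
0.02 [ 0.445  -0.2754  0.02  ] [ 0.458  -0.2308  0.02  ]
0.025 [ 0.4464 -0.2816  0.025 ] [ 0.4552 -0.2258  0.025 ]
0.03 [ 0.4479 -0.2877  0.03  ] [ 0.4524 -0.2209  0.03  ]
0.035 [ 0.4493 -0.2939  0.035 ] [ 0.4496 -0.2159  0.035 ]
```

```bash
python3 -m inch '{"gripper":[60,60,60,60,60],"offset":[[0,0,9],[0,0,7],[0,0,0],[0,0,0],[0,0,0]],"turn":[[0,0,0],[0,0,0],[0,0,0],[0,0,0],[0,0,0]]}'
python3 - <<'E'
from h import *
o=monitor.get_obs(); print(o['eef_pos'],o['tcp_rot'],o['time_s'],o['ft_force'],o['gripper_width'])
snap('side','d7')
a=cv2.imread('pics/d7.png')[150:230,250:366]; a=cv2.resize(a,(800,552),interpolation=2)
cv2.imwrite('pics/d7z.png',a)
c=imaging.calibration('side')
for z in (.005,.01,.015,.02): print(z,proj(c,[.448,-.287,z]))
E
```

```text
time_s: 5.83
eef_pos: [0.4511, -0.253, 0.0307]
tcp_rot: [0.0, 1.0, 0.02, 0.0]
ft_force: [-0.2, 0.2, 0.5]
gripper_width: 0.707
[ 0.45109776 -0.25300921  0.03071199] [1.43729955e-04 9.99800276e-01 1.99832389e-02 2.40732432e-04] 5.8333 [-0.1523038   0.15879375  0.51839083] 0.7069106989048181
0.005 [[277.79688916 198.37081554]]
0.01 [[277.66364311 196.64288834]]
0.015 [[277.5294234  194.90233478]]
0.02 [[277.39421931 193.14901593]]
```

View pics/d7z.png

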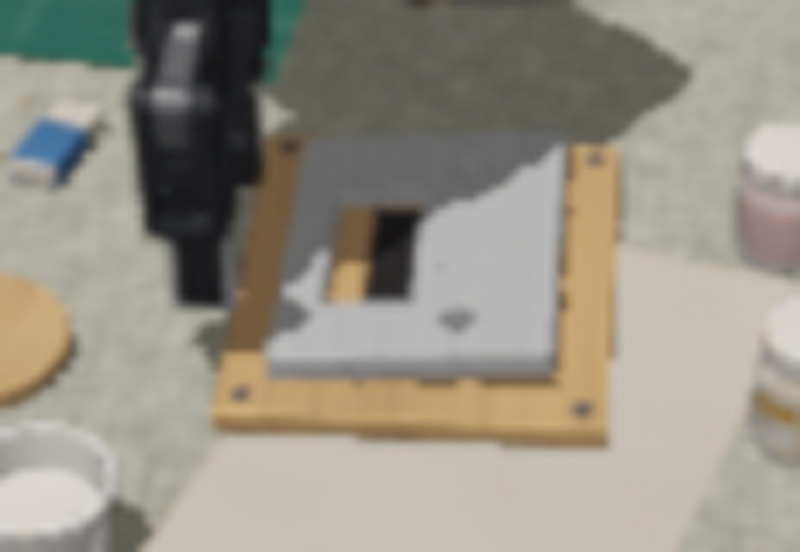

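```bash
python3 -m inch '{"gripper":[60,60,60,60,60],"offset":[[0,0,4],[4,0,0],[3,0,0],[2,0,0],[0,0,0]],"turn":[[0,0,0],[0,0,0],[0,0,0],[0,0,0],[0,0,0]]}'
python3 -m inch '{"gripper":[60,60,60,60,60],"offset":[[2,0,0],[2,0,0],[2,0,0],[0,0,0],[0,0,0]],"turn":[[0,0,0],[0,0,0],[0,0,0],[0,0,0],[0,0,0]]}'
python3 - <<'E'
from h import *
o=monitor.get_obs(); print(o['eef_pos'],o['tcp_rot'],o['time_s'],o['ft_force'],o['gripper_width'])
snap('side','d8'); snap('wrist','w8')
a=cv2.imread('pics/d8.png')[150:230,250:366]; a=cv2.resize(a,(800,552),interpolation=2)
cv2.imwrite('pics/d8z.png',a)
E
```

```text
time_s: 6.3
eef_pos: [0.4606, -0.2526, 0.0264]
tcp_rot: [0.0, 1.0, 0.02, 0.0]
ft_force: [-0.3, 0.3, 0.3]
gripper_width: 0.703
time_s: 6.72
eef_pos: [0.4661, -0.2523, 0.0263]
tcp_rot: [-0.0, 1.0, 0.02, 0.0]
ft_force: [0.1, 0.0, -0.4]
gripper_width: 0.703
[ 0.46609106 -0.2523475   0.02630751] [-1.46506812e-05  9.99800701e-01  1.99634280e-02  1.37185450e-04] 6.7167 [ 0.13873211  0.03959929 -0.40923978] 0.7030981641515996
```

View pics/d8z.png

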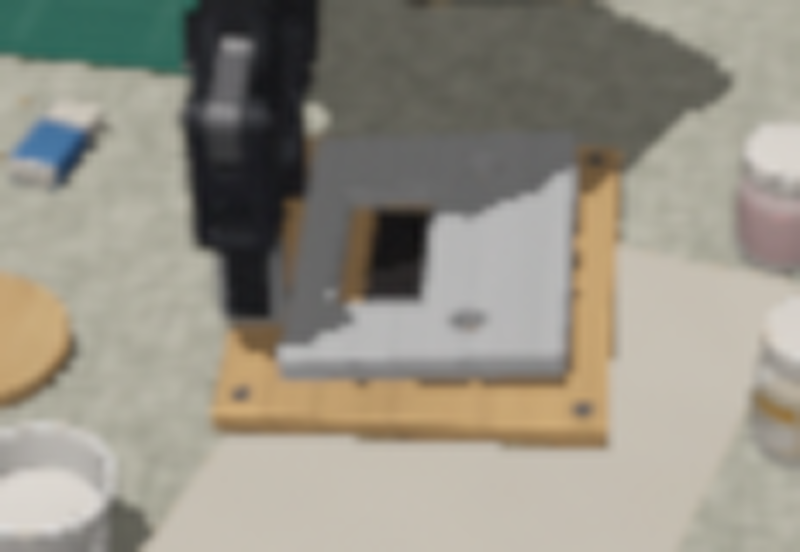

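View pics/w8.png

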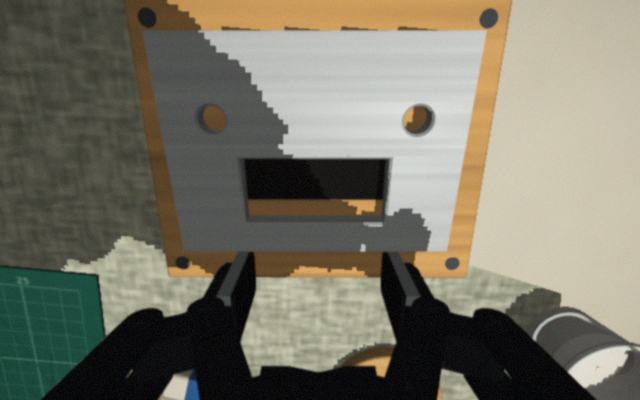

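Run:
```python
from m import *
rep2('w8',1,(0,0),[(148,17.5),(488.5,17.5)],[(212,118),(418.5,119.5)])
a=cv2.imread('pics/w8.png')[0:280,120:520]; cv2.imwrite('pics/w8z.png',cv2.resize(a,(800,560),interpolation=2))
```

```text
base [ 0.5325 -0.2492] yaw 2.29 sp 0.1314 hole err [[-9.6, 0.5], [-10.2, 1.8]] sp 78.7 yaw -0.41
tcp in base [-66.6  -0.5]
```

View pics/w8z.png

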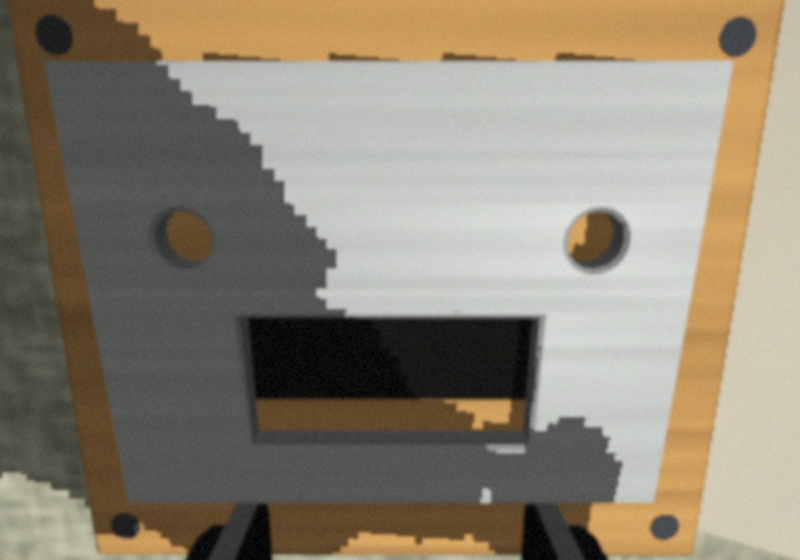

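```bash
python3 -m inch '{"gripper":[60,60,60,60,60],"offset":[[2,0,0],[2,0,0],[2,0,0],[2,0,0],[0,0,0]],"turn":[[0,0,0],[0,0,0],[0,0,0],[0,0,0],[0,0,0]]}'
python3 -m inch '{"gripper":[60,60,60,60,60],"offset":[[0,0,0],[0.5,0,0],[0.5,0,0],[0,0,0],[0,0,0]],"turn":[[0,0,0],[0,0,0],[0,0,0],[0,0,0],[0,0,0]]}'
python3 - <<'E'
from h import *
o=monitor.get_obs(); print(o['eef_pos'],o['tcp_rot'],o['time_s'],o['ft_force'],o['gripper_width'])
snap('side','d9'); snap('wrist','w9')
a=cv2.imread('pics/d9.png')[150:230,250:366]; a=cv2.resize(a,(800,552),interpolation=2)
cv2.imwrite('pics/d9z.png',a)
a=cv2.imread('pics/w9.png')[0:280,120:520]; cv2.imwrite('pics/w9z.png',cv2.resize(a,(800,560),interpolation=2))
E
```

```text
time_s: 7.23
eef_pos: [0.4746, -0.2521, 0.0264]
tcp_rot: [0.0, 1.0, 0.02, 0.0]
ft_force: [-0.3, -0.5, -0.5]
gripper_width: 0.704
time_s: 7.65
eef_pos: [0.4749, -0.252, 0.0263]
tcp_rot: [0.0, 1.0, 0.02, 0.0]
ft_force: [-1.0, 0.8, -0.1]
gripper_width: 0.702
[ 0.47488205 -0.25199723  0.02630527] [1.53215912e-05 9.99801313e-01 1.99332238e-02 1.70867457e-05] 7.65 [-0.99215222  0.82175278 -0.12140314] 0.7018966458815373
```

View pics/d9z.png

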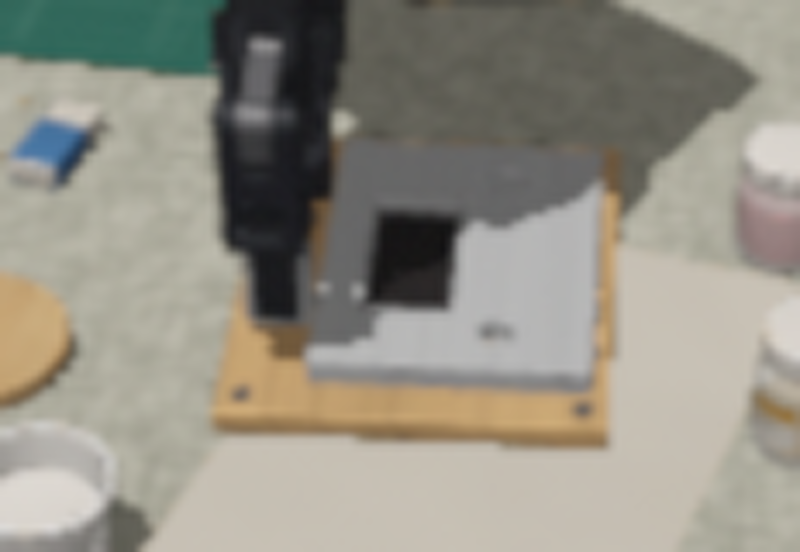

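View pics/w9z.png

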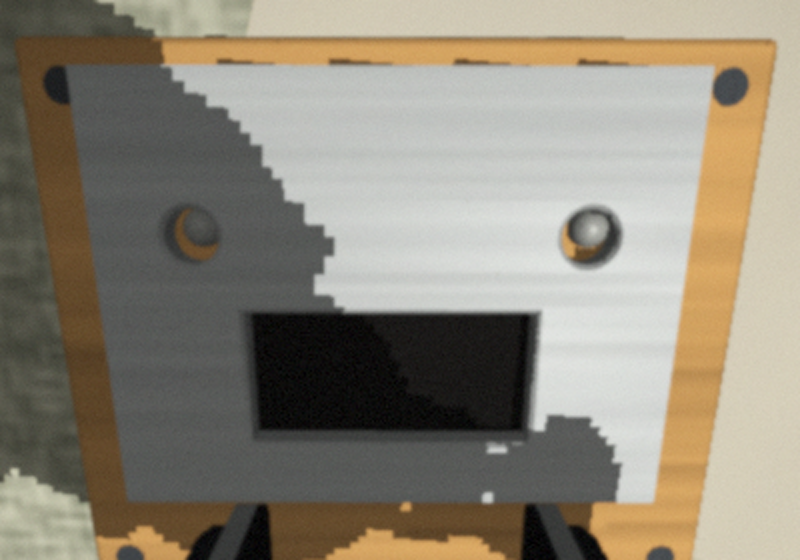

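```bash
python3 -m inch '{"gripper":[60,60,60,60,60],"offset":[[0.5,0,0],[0.5,0,0],[0,0,0],[0.5,0,0],[0,0,0]],"turn":[[0,0,0],[0,0,0],[0,0,0],[0,0,0],[0,0,0]]}'
python3 - <<'E'
from h import *
o=monitor.get_obs(); print(o['eef_pos'],o['tcp_rot'],o['time_s'],o['ft_force'],o['gripper_width'])
snap('side','d10'); snap('wrist','w10')
a=cv2.imread('pics/d10.png')[150:230,250:366]; a=cv2.resize(a,(800,552),interpolation=2)
cv2.imwrite('pics/d10z.png',a)
a=cv2.imread('pics/w10.png')[0:280,120:520]; cv2.imwrite('pics/w10z.png',cv2.resize(a,(800,560),interpolation=2))
E
```

```text
time_s: 8.17
eef_pos: [0.4763, -0.2519, 0.0263]
tcp_rot: [-0.0, 1.0, 0.02, -0.0]
ft_force: [-2.0, -0.8, 1.3]
gripper_width: 0.701
[ 0.47630581 -0.25191512  0.02627509] [-8.42070163e-06  9.99801999e-01  1.98985938e-02 -9.30216015e-05] 8.1667 [-1.9572913  -0.78489179  1.25903656] 0.7013482330052383
```

View pics/d10z.png

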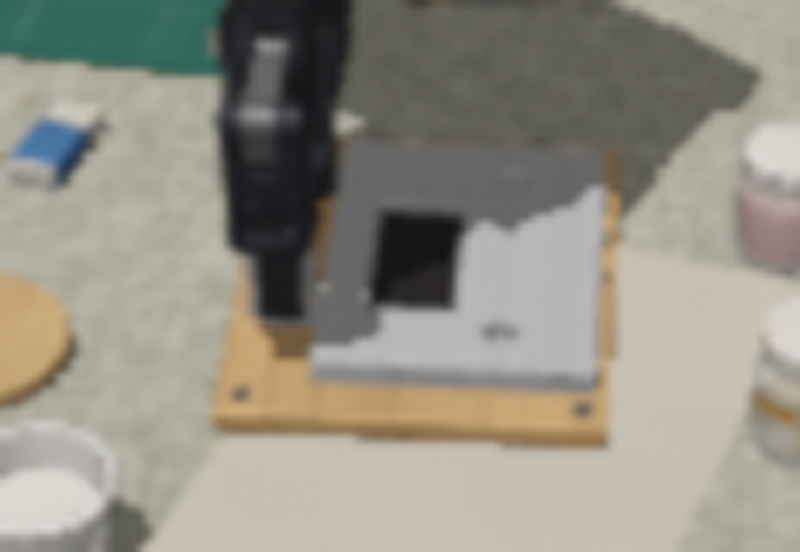

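View pics/w10z.png

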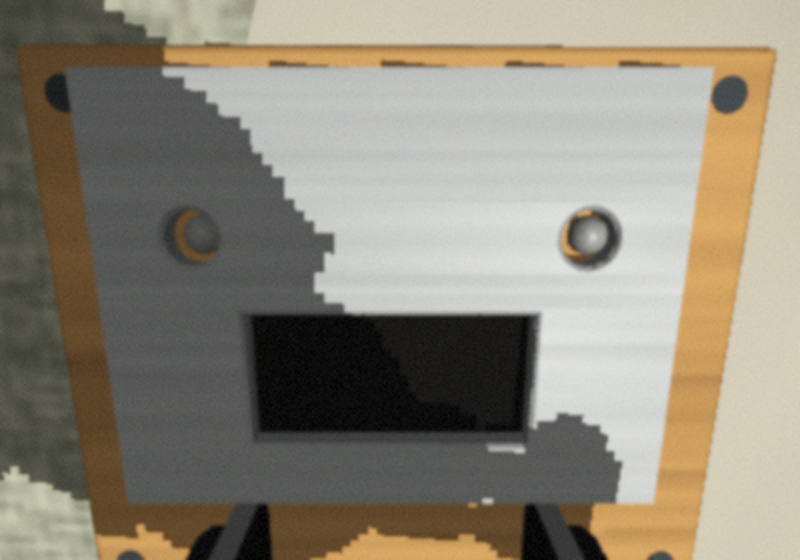

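```bash
python3 -m inch '{"gripper":[60,60,60,0,0],"offset":[[-4,0,0],[-4,0,0],[0,0,-30],[0,0,-30],[18,-25,0]],"turn":[[0,0,0],[0,0,0],[0,0,0],[0,0,0],[0,0,0]]}'
python3 -m inch '{"gripper":[0,0,0,0,0],"offset":[[24,-30,0],[25,-30,0],[0,0,0],[0,0,30],[0,0,0]],"turn":[[0,0,0],[0,0,0],[0,0,0],[0,0,0],[0,0,0]]}'
python3 - <<'E'
from h import *
o=monitor.get_obs(); print(o['eef_pos'],o['tcp_rot'],o['time_s'],o['ft_force'],o['gripper_width'])
snap('wrist','w11');snap('scene','s11')
a=cv2.imread('pics/s11.png')[170:280,260:420]; a=cv2.resize(a,(800,550),interpolation=2); cv2.imwrite('pics/s11z.png',a)
E
```

```text
time_s: 8.68
eef_pos: [0.4861, -0.2303, 0.0918]
tcp_rot: [0.002, 1.0, 0.017, 0.003]
ft_force: [1.1, 0.1, 0.4]
gripper_width: 0.431
time_s: 9.1
eef_pos: [0.5299, -0.1633, 0.0526]
tcp_rot: [-0.001, 1.0, 0.021, -0.002]
ft_force: [-1.3, 0.6, -1.6]
gripper_width: -0.002
[ 0.52989885 -0.16334006  0.05257547] [-8.32039129e-04  9.99782950e-01  2.06723352e-02 -2.45268426e-03] 9.1 [-1.2619579   0.55419656 -1.6154246 ] -0.00194980508980676
```

View pics/w11.png

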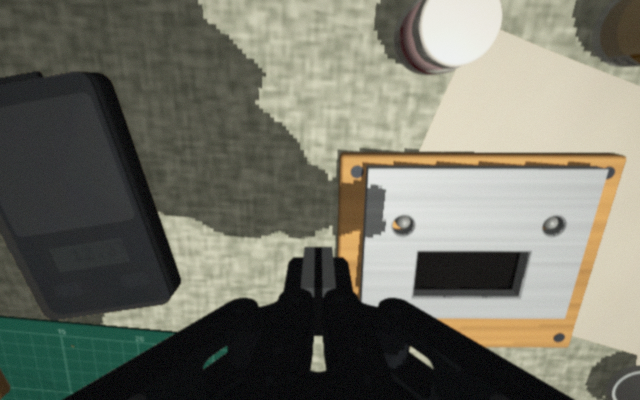

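View pics/s11z.png

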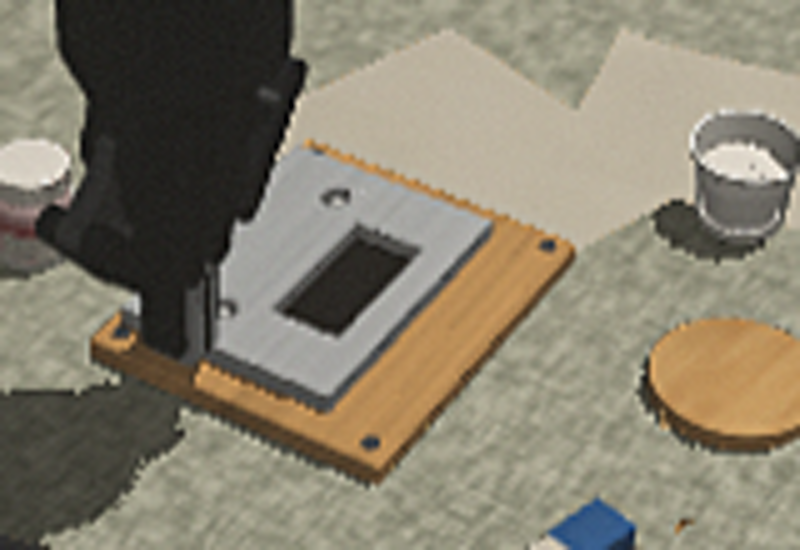

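```bash
python3 -m inch '{"gripper":[0,0,0,0,0],"offset":[[0,0,14],[0,0,11],[0,0,0],[0,4,0],[0,0,0]],"turn":[[0,0,0],[0,0,0],[0,0,0],[0,0,0],[0,0,0]]}'
python3 -m inch '{"gripper":[0,0,0,0,0],"offset":[[0,3,0],[0,1.5,0],[0,0,0],[0,0,0],[0,0,0]],"turn":[[0,0,0],[0,0,0],[0,0,0],[0,0,0],[0,0,0]]}'
python3 - <<'E'
from h import *
o=monitor.get_obs(); print(o['eef_pos'],o['tcp_rot'],o['time_s'],o['ft_force'],o['gripper_width'])
snap('wrist','w12')
a=cv2.imread('pics/w12.png')[140:360,290:640]; cv2.imwrite('pics/w12z.png',cv2.resize(a,(800,503),interpolation=2))
E
```

```text
time_s: 9.62
eef_pos: [0.5323, -0.1695, 0.032]
tcp_rot: [0.0, 1.0, 0.02, 0.0]
ft_force: [-0.3, -0.1, -0.5]
gripper_width: -0.005
time_s: 10.03
eef_pos: [0.5323, -0.1732, 0.0315]
tcp_rot: [0.0, 1.0, 0.02, 0.0]
ft_force: [-1.1, 0.3, 0.1]
gripper_width: 0.001
[ 0.53233136 -0.17316813  0.03145165] [1.07935534e-05 9.99802072e-01 1.98948423e-02 1.05338157e-04] 10.0333 [-1.07468639  0.31640338  0.08041246] 0.0011324483044505913
```

View pics/w12z.png

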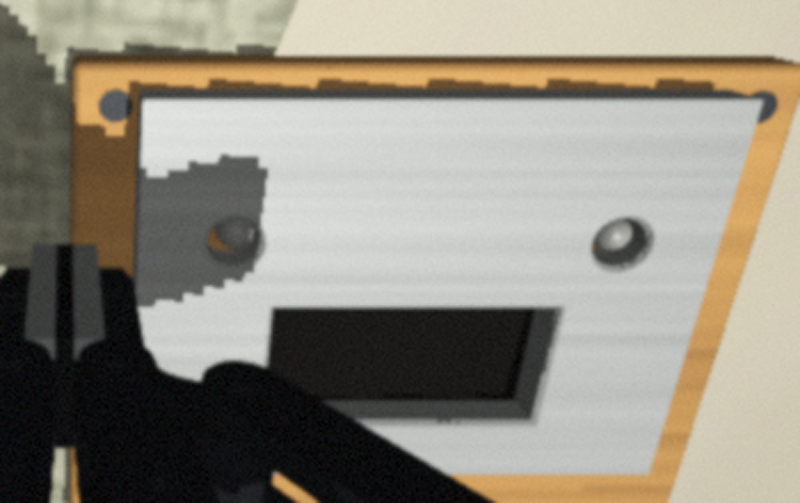

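```bash
python3 -m inch '{"gripper":[0,0,0,0,0],"offset":[[0,1,0],[0,0.5,0],[0,0.5,0],[0,0,0],[0,0,0]],"turn":[[0,0,0],[0,0,0],[0,0,0],[0,0,0],[0,0,0]]}'
python3 - <<'E'
from h import *
o=monitor.get_obs(); print(o['eef_pos'],o['tcp_rot'],o['time_s'],o['ft_force'],o['gripper_width'])
snap('wrist','w13')
a=cv2.imread('pics/w13.png')[140:360,290:640]; cv2.imwrite('pics/w13z.png',cv2.resize(a,(800,503),interpolation=2))
E
```

```text
time_s: 10.5
eef_pos: [0.5323, -0.1751, 0.0313]
tcp_rot: [-0.0, 1.0, 0.02, -0.0]
ft_force: [-0.4, -0.5, -0.3]
gripper_width: -0.0
[ 0.53234844 -0.17514293  0.03128178] [-2.64237372e-05  9.99801544e-01  1.99216542e-02 -1.16704222e-06] 10.5 [-0.38881985 -0.49044618 -0.28802761] -2.177316235134487e-05
```

View pics/w13z.png

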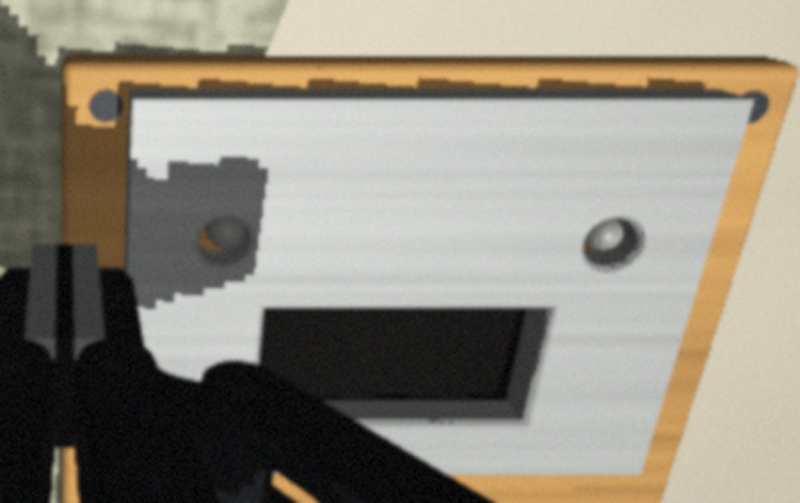

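```bash
python3 -m inch '{"gripper":[0,0,0,0,0],"offset":[[0,0.5,0],[0,0.5,0],[0,0.5,0],[0,0,0],[0,0,0]],"turn":[[0,0,0],[0,0,0],[0,0,0],[0,0,0],[0,0,0]]}'
python3 - <<'E'
from h import *
o=monitor.get_obs(); print(o['eef_pos'],o['tcp_rot'],o['time_s'],o['ft_force'],o['gripper_width'])
snap('wrist','w14')
a=cv2.imread('pics/w14.png')[140:360,290:640]; cv2.imwrite('pics/w14z.png',cv2.resize(a,(800,503),interpolation=2))
E
```

```text
time_s: 10.97
eef_pos: [0.5324, -0.1767, 0.0313]
tcp_rot: [-0.0, 1.0, 0.02, -0.0]
ft_force: [0.6, -0.6, 0.2]
gripper_width: 0.003
[ 0.53238494 -0.17669507  0.03128582] [-9.83649512e-06  9.99802497e-01  1.98737782e-02 -4.83444304e-06] 10.9667 [ 0.64986627 -0.55160592  0.16230621] 0.003147574950947014
```

View pics/w14z.png

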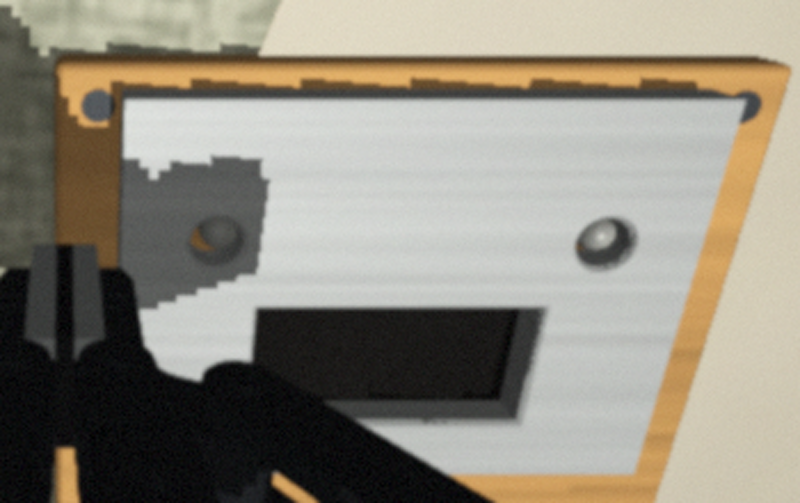

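```bash
python3 -m inch '{"gripper":[0,0,0,0,0],"offset":[[0,0.5,0],[0,0.5,0],[0,0.5,0],[0,0,0],[0,0,0]],"turn":[[0,0,0],[0,0,0],[0,0,0],[0,0,0],[0,0,0]]}'
python3 - <<'E'
from h import *
o=monitor.get_obs(); print(o['eef_pos'],o['time_s'],o['ft_force'])
snap('wrist','w15')
a=cv2.imread('pics/w15.png')[140:360,290:640]; cv2.imwrite('pics/w15z.png',cv2.resize(a,(800,503),interpolation=2))
E
```

```text
time_s: 11.43
eef_pos: [0.5325, -0.1782, 0.0313]
tcp_rot: [0.0, 1.0, 0.02, -0.0]
ft_force: [-0.4, 0.3, -0.1]
gripper_width: -0.002
[ 0.53246282 -0.17819481  0.03127842] 11.4333 [-0.42203727  0.25582587 -0.08113246]
```

View pics/w15z.png

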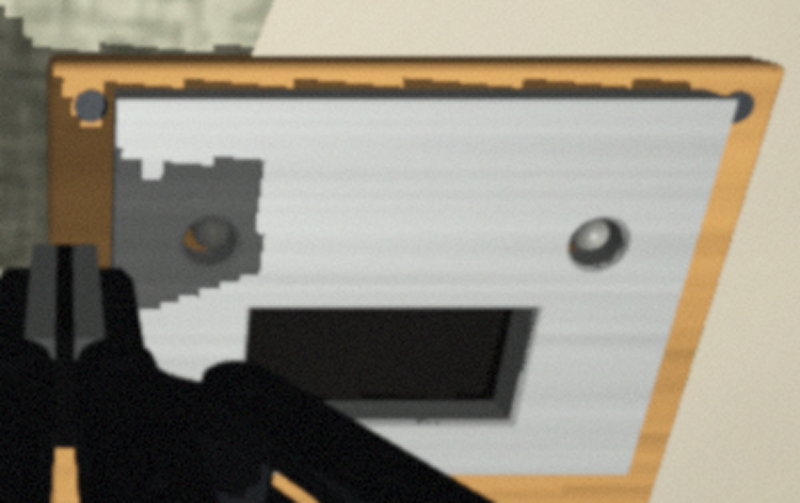

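```bash
python3 -m inch '{"gripper":[0,0,0,0,0],"offset":[[0,0.5,0],[0,0.5,0],[0,0.5,0],[0,0.5,0],[0,0,0]],"turn":[[0,0,0],[0,0,0],[0,0,0],[0,0,0],[0,0,0]]}'
python3 -m inch '{"gripper":[0],"offset":[[0,0,0]],"turn":[[0,0,0]]}'
python3 - <<'E'
from h import *
o=monitor.get_obs(); print(o['eef_pos'],o['time_s'],o['ft_force'])
snap('wrist','w16')
a=cv2.imread('pics/w16.png')[140:360,290:640]; cv2.imwrite('pics/w16z.png',cv2.resize(a,(800,503),interpolation=2))
E
```

```text
time_s: 11.9
eef_pos: [0.5326, -0.1803, 0.0313]
tcp_rot: [0.0, 1.0, 0.02, 0.0]
ft_force: [0.5, 0.7, 0.2]
gripper_width: 0.004
time_s: 11.98
eef_pos: [0.5325, -0.1802, 0.0313]
tcp_rot: [-0.0, 1.0, 0.02, -0.0]
ft_force: [-0.3, 0.1, -0.2]
gripper_width: 0.002
[ 0.53254316 -0.18016615  0.03128023] 11.9833 [-0.31388319  0.10163858 -0.19078968]
```

View pics/w16z.png

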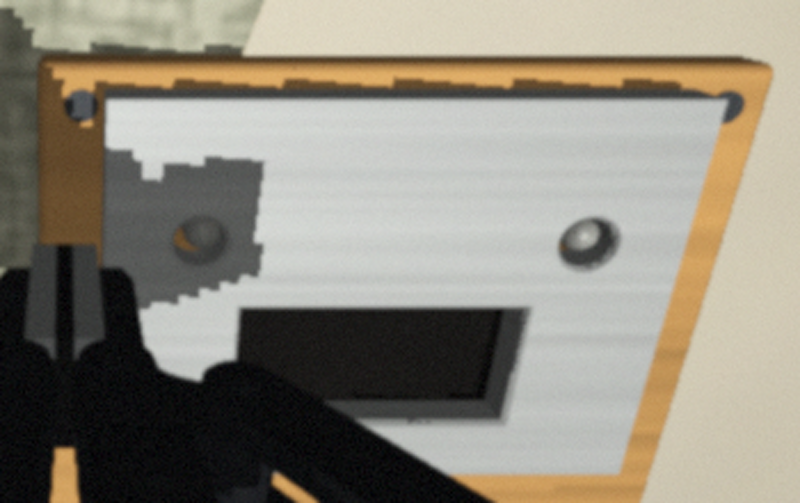

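```bash
python3 -m inch '{"gripper":[0,0,0,0,0],"offset":[[0,0.5,0],[0,0,0],[0,0.4,0],[0,0,0],[0,0,0]],"turn":[[0,0,0],[0,0,0],[0,0,0],[0,0,0],[0,0,0]]}'
python3 - <<'E'
from h import *
o=monitor.get_obs(); print(o['eef_pos'],o['time_s'],o['ft_force'])
snap('wrist','w17')
a=cv2.imread('pics/w17.png')[140:360,290:640]; cv2.imwrite('pics/w17z.png',cv2.resize(a,(800,503),interpolation=2))
E
```

```text
time_s: 12.45
eef_pos: [0.5326, -0.1811, 0.0313]
tcp_rot: [-0.0, 1.0, 0.02, -0.0]
ft_force: [-0.7, 0.6, 0.2]
gripper_width: 0.002
[ 0.53255692 -0.18105173  0.03126855] 12.45 [-0.65365677  0.55374684  0.15334567]
```

View pics/w17z.png

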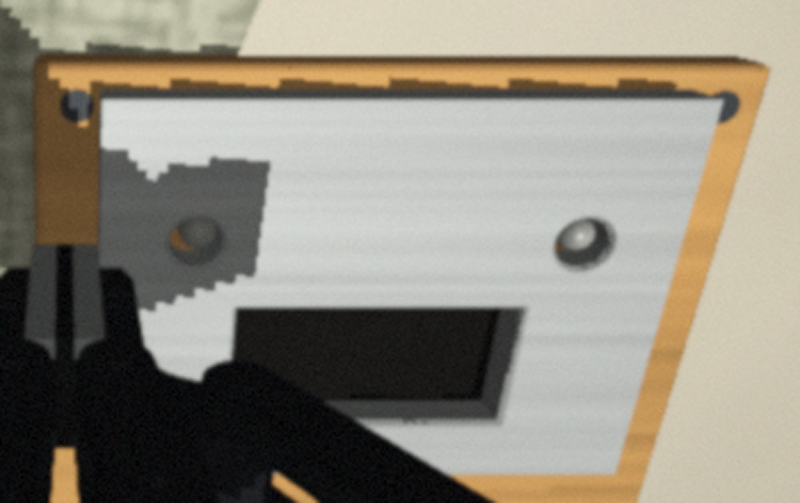

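```bash
python3 -m inch '{"gripper":[0,0,0,0,0],"offset":[[0,0.4,0],[0,0,0],[0,0.4,0],[0,0,0],[0,0,0]],"turn":[[0,0,0],[0,0,0],[0,0,0],[0,0,0],[0,0,0]]}'
python3 - <<'E'
from h import *
o=monitor.get_obs(); print(o['eef_pos'],o['time_s'],o['ft_force'])
snap('wrist','w18')
a=cv2.imread('pics/w18.png')[140:360,290:640]; cv2.imwrite('pics/w18z.png',cv2.resize(a,(800,503),interpolation=2))
E
```

```text
time_s: 12.92
eef_pos: [0.5326, -0.1818, 0.0313]
tcp_rot: [-0.0, 1.0, 0.02, -0.0]
ft_force: [0.8, 0.7, 0.4]
gripper_width: 0.002
[ 0.53259333 -0.18175393  0.03127346] 12.9167 [0.78715154 0.69916177 0.36588912]
```

View pics/w18z.png

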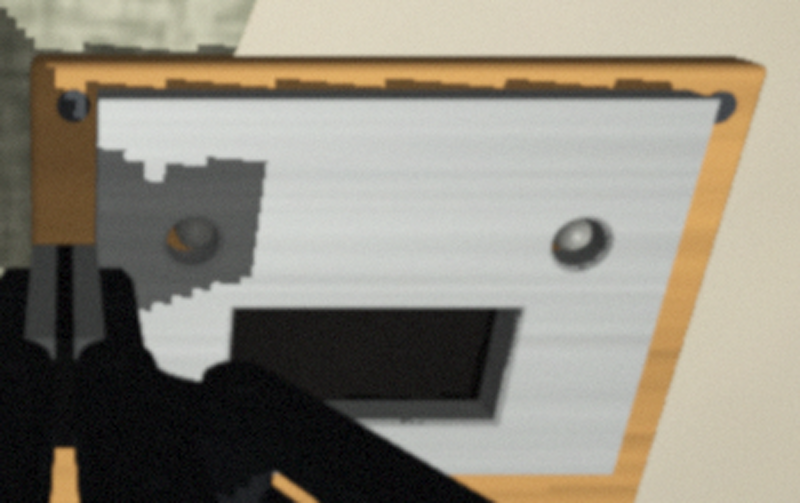

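```bash
python3 -m inch '{"gripper":[0,0,0,0,0],"offset":[[0,0.5,0],[0,0,0],[0,0.5,0],[0,0,0],[0,0,0]],"turn":[[0,0,0],[0,0,0],[0,0,0],[0,0,0],[0,0,0]]}'
python3 - <<'E'
from h import *
o=monitor.get_obs(); print(o['eef_pos'],o['time_s'],o['ft_force'])
snap('wrist','w19')
a=cv2.imread('pics/w19.png')[140:360,290:640]; cv2.imwrite('pics/w19z.png',cv2.resize(a,(800,503),interpolation=2))
E
```

```text
time_s: 13.38
eef_pos: [0.5326, -0.1828, 0.0313]
tcp_rot: [-0.0, 1.0, 0.02, -0.0]
ft_force: [0.5, 1.6, -0.4]
gripper_width: 0.001
[ 0.53264011 -0.18283066  0.03128057] 13.3833 [ 0.45559817  1.57525572 -0.42439936]
```

View pics/w19z.png

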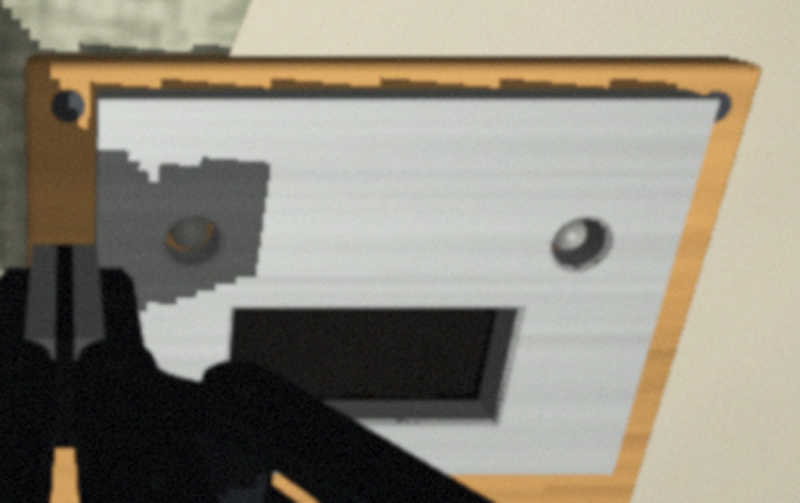

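```bash
python3 -m inch '{"gripper":[0,0,0,0,0],"offset":[[0,0.4,0],[0,0,0],[0,0.2,0],[0,0,0],[0,0,0]],"turn":[[0,0,0],[0,0,0],[0,0,0],[0,0,0],[0,0,0]]}'
python3 - <<'E'
from h import *
o=monitor.get_obs(); print(o['eef_pos'],o['time_s'],o['ft_force'])
snap('wrist','w20')
a=cv2.imread('pics/w20.png')[140:360,290:640]; cv2.imwrite('pics/w20z.png',cv2.resize(a,(800,503),interpolation=2))
E
```

```text
time_s: 13.85
eef_pos: [0.5327, -0.1835, 0.0313]
tcp_rot: [0.0, 1.0, 0.02, 0.0]
ft_force: [-0.2, 1.2, 1.0]
gripper_width: 0.002
[ 0.53269163 -0.18345609  0.03129902] 13.85 [-0.22404348  1.22261607  0.97980838]
```

View pics/w20z.png

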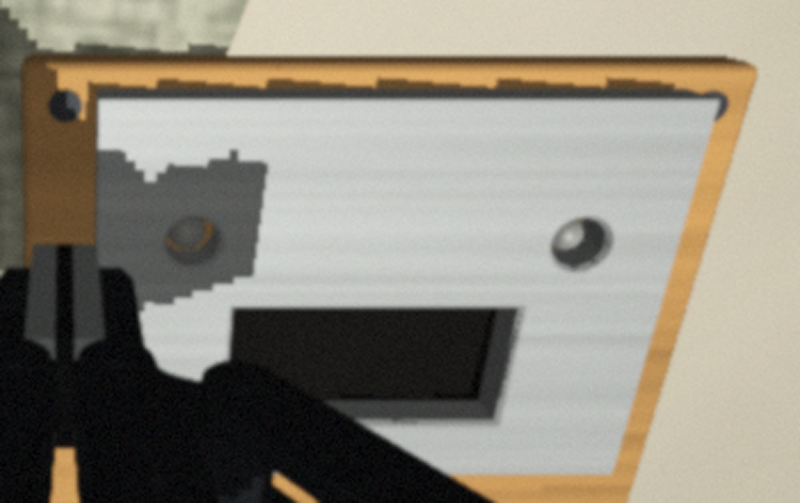

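Run:
```python
from m import *
a=np.load('pics/w20.npz'); c={k:a[k] for k in 'KRt'}
s=800/350
f=lambda L:[((u+.5)/s-.5+290,(v+.5)/s-.5+140) for u,v in L]
B=np.array([[.99926,-.0384],[.0384,.99926]])
pins=ray(c,f([(190,235),(570,237)]),.016)[:,:2]@B
for z in (.018,.021,.024):
  print(z,((ray(c,f([(192,241),(581.5,243)]),z)[:,:2]@B-pins)*1e3).round(1).tolist())
S=ray(c,f([(65,106)]),.01)[:,:2]@B; print('pins rel screw',(pins-S)*1e3,'expect',[-27,-26],[-27,-106])
im=cv2.imread('pics/w20.png')[220:265,360:400]; im2=cv2.imread('pics/w20.png')[220:265,525:565]
cv2.imwrite('pics/w20h.png',cv2.resize(np.hstack([im,im2]),(800,450),interpolation=2))
```

```text
0.018 [[-0.4, -0.1], [-0.4, -1.2]]
0.021 [[1.1, 0.5], [1.1, 1.1]]
0.024 [[2.6, 1.0], [2.7, 3.4]]
pins rel screw [[ -26.1319465   -26.01604116]
 [ -26.49958761 -105.11862113]] expect [-27, -26] [-27, -106]
```

View pics/w20h.png

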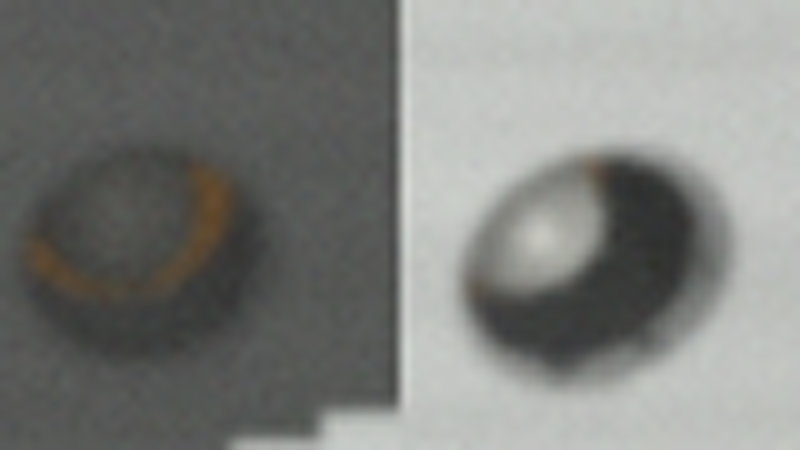

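```bash
python3 -m inch '{"gripper":[0,0,0,0,0],"offset":[[0,-3,0],[0,-8,0],[0,0,-30],[0,0,-40],[0,0,-40]],"turn":[[0,0,0],[0,0,0],[0,0,0],[0,0,0],[0,0,0]]}'
python3 -m inch '{"gripper":[0,0,0,0,0],"offset":[[-22,26,0],[-22,26,0],[-22,26,0],[0,0,0],[0,0,0]],"turn":[[0,0,0],[0,0,0],[0,0,0],[0,0,0],[0,0,0]]}'
python3 - <<'E'
from h import *
o=monitor.get_obs(); print(o['eef_pos'],o['time_s'],o['ft_force'])
snap('wrist','w21');snap('side','d21');snap('scene','s21')
a=cv2.imread('pics/w21.png')[30:200,200:440]; cv2.imwrite('pics/w21z.png',cv2.resize(a,(800,567),interpolation=2))
a=cv2.imread('pics/d21.png')[150:230,250:366]; cv2.imwrite('pics/d21z.png',cv2.resize(a,(800,552),interpolation=2))
a=cv2.imread('pics/s21.png')[170:280,260:420]; cv2.imwrite('pics/s21z.png',cv2.resize(a,(800,550),interpolation=2))
E
```

```text
time_s: 14.32
eef_pos: [0.5311, -0.1715, 0.1415]
tcp_rot: [-0.0, 1.0, 0.02, -0.001]
ft_force: [0.6, -1.1, -0.1]
gripper_width: -0.004
time_s: 14.73
eef_pos: [0.4686, -0.2537, 0.1415]
tcp_rot: [0.0, 1.0, 0.019, 0.0]
ft_force: [0.1, 0.3, -0.3]
gripper_width: -0.002
[ 0.46860711 -0.25367453  0.1415101 ] 14.7333 [ 0.09999407  0.25342898 -0.28667432]
```

View pics/w21z.png

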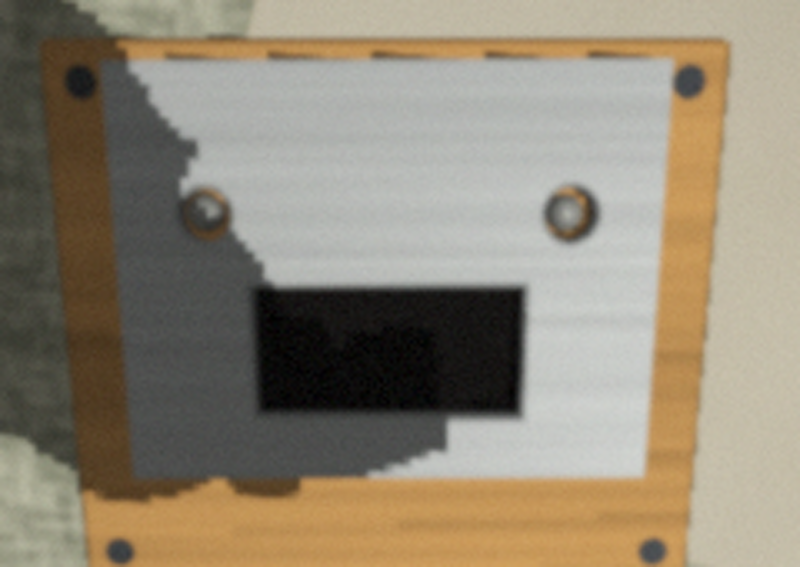

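View pics/d21z.png

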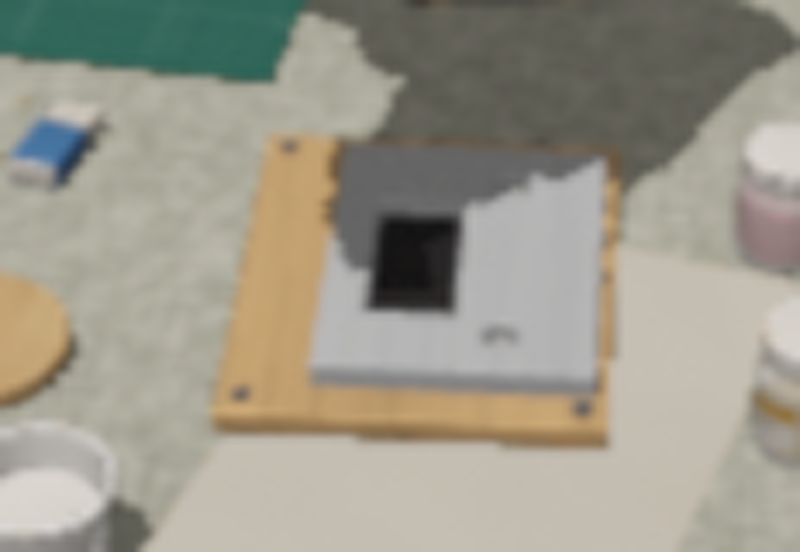

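View pics/s21z.png

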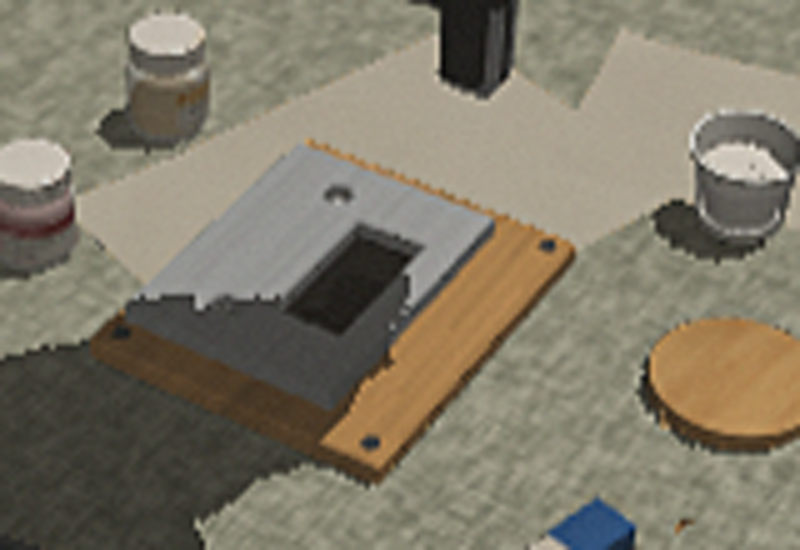

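Run:
```python
from m import *
s=800/240
f=lambda L:[((u+.5)/s-.5+200,(v+.5)/s-.5+30) for u,v in L]
for z in (.018,.024):
  print('z',z);rep('w21',f([(80,82),(689,81),(120,551),(652,551)]),f([(207,212),(570.5,213)]),f([(102.5,58),(673,58),(132,478),(646,478)]),zh=z,zf=[z+(.003 if z>.02 else 0)]*2+[.018]*2)
# triangulate far corners: wrist vs side
a=np.load('pics/w21.npz'); c={k:a[k] for k in 'KRt'}; b=np.load('pics/d21.npz'); b={k:b[k] for k in 'KRt'}
P=lambda c: c['K']@np.c_[c['R'],c['t']]
w=np.array(f([(673,58),(646,478)])).T; d=np.array([(250+.5*0+596/6.897,150+382/6.897),(250+312/6.897,150+372/6.897)]).T
X=cv2.triangulatePoints(P(c),P(b),w,d); print((X[:3]/X[3]).T.round(4))
d0=a['d']; 
for u,v in f([(400,100),(250,100),(600,100),(300,450),(580,440),(700,400),(300,520),(60,300)]):
    zc=d0[int(v)-1:int(v)+2,int(u)-1:int(u)+2].mean(); p=np.linalg.inv(c['K'])@[u,v,1]*zc; print(((p-c['t'])@c['R']).round(4))
```

```text
z 0.018
screws [[571.1, -181.2], [576.2, -313.1], [464.4, -185.3], [469.2, -317.0]]
base [ 0.5327 -0.2487] yaw [2.17 2.17 2.16] spacing 0.1069250678305543 0.13188452001572581
holes in base mm [[14.1, 38.6], [13.9, -40.4]] err [[0.1, -1.4], [-0.1, -0.4]] yaw -0.19
frame corners base mm [[44.8, 58.8], [44.7, -60.3], [-45.3, 59.5], [-45.4, -61.2]] world [[0.5752, -0.1883], [0.5797, -0.3072], [0.4852, -0.1909], [0.4897, -0.3115]]
z 0.024
screws [[571.1, -181.2], [576.2, -313.1], [464.4, -185.3], [469.2, -317.0]]
base [ 0.5327 -0.2487] yaw [2.17 2.17 2.16] spacing 0.1069250678305543 0.13188452001572581
holes in base mm [[14.2, 37.7], [14.0, -39.5]] err [[0.2, -2.3], [-0.0, 0.5]] yaw -0.19
frame corners base mm [[43.8, 56.6], [43.7, -58.2], [-45.3, 59.5], [-45.4, -61.2]] world [[0.5743, -0.1905], [0.5786, -0.3052], [0.4852, -0.1909], [0.4897, -0.3115]]
[[ 0.58   -0.308   0.0148]
 [ 0.4903 -0.3123  0.0145]]
[ 0.5695 -0.2506  0.0177]
[ 0.5683 -0.219   0.0179]
[ 0.571  -0.2928  0.0182]
[ 0.4933 -0.2303  0.0178]
[ 0.4981 -0.2952  0.018 ]
[ 0.5065 -0.3253  0.0063]
[ 0.4739 -0.2298  0.0097]
[ 0.5266 -0.18    0.0298]
```

Run:
```python
from h import *
print(monitor.get_obs()['time_s']); job_done()
```

```text
14.8833
the job is handed in; nothing more can be done
```

I pushed the frame onto both pins and it lies flat on the base. I handed the job in at 14.9 s, with the gripper clear above everything.

1. **First push:** closed fingers moved the frame about 9 mm towards +y. It went roughly 1 mm too far.
2. **Second push:** two opened fingers on the frame's -x edge pushed it +x over the pins, which also kept it square.
3. **Last nudge:** about 1.5 mm back towards -y, and the frame was down on the board when I checked.

**Last checks:**
- **Height:** depth readings put the frame's top at 17.7 to 18.2 mm near both its +x and -x edges. That matches an 8 mm plate lying level on a 10 mm board.
- **Holes:** both pins show inside their holes. Measured hole errors are (0.1, -1.4) mm on the left and (-0.1, -0.4) mm on the right, with relative yaw about -0.2°.
- **Bystanders:** the jars, disc, eraser and pot appear unmoved in the pictures. I compared them by eye and did not measure them.

**Checks that disagreed:**
- Triangulating the frame's corners from the wrist and side cameras gave a top height about 3 mm too low (14.5 to 14.8 mm). It was the same at both ends, so it also says level. I put this down to calibration and pixel-picking error.
- The hole spacing measured 79.0 mm instead of 80 mm, so the hole errors are good to about 1 mm.

One command, typed with the wrong z sign, would have moved the tool down instead of up. It was refused because of a stray option on the line, so nothing moved.

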